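# Clear a drilling fixture and clamp in the next blanks

### The arm

A 6-joint arm with a two-finger parallel gripper is mounted at the origin on the work surface. World frame = base frame: x ahead of the robot, y to its left, z up, the work surface at z = 0. Lengths are in mm, angles in rad, forces in N, time in s.
With the tool pointing down it reaches from about 300 to 875 mm from the base axis. Payload 4.2 kg.
Tool frame: the origin (TCP) lies between the finger pads; the fingertips stand 25 mm ahead of it and the grasp point (between the pads) lies 6 mm ahead of it (arm.nose_length is the distance from the TCP to the fingertips, in mm); z points along the fingers, y is the line along which they close (so a half turn about z gives the same grasp; the last joint's range is limited). The gripper opens to 85 mm and grips with 20 to 120 N. Pads are 22 mm wide; open, the fingers measure 114 mm over their backs; the gripper's body (76 mm by 85 mm) begins 54 mm behind the grasp point. The pads swing forward as they close: fully open they stand 13 mm farther back than shut.
Start: joints at [-1.37, 0.32, 1.565, -0, 1.257, -0.02], TCP at [125.932, -561.055, 227.638] pointing down, gripper open.
Joint ranges: [-3.11, 3.11], [-0.84, 2.01], [0.21, 2.61], [-1.34, 4.49], [0.05, 2.63], [-2.56, 2.56]. Speed limits (rad/s): [2.57, 2.57, 3.14, 3.14, 3.14, 3.14].

### API

Orientations are given as a 3x3 rotation matrix whose columns are the frame's x, y, z axes.
In Python, from station import arm, eyes, job gives the robot as it stands.
- The arm moves only by the tool apply_moves, never from a script. Its argument "targets" is a list that holds one entry, the list of rows, each a list of 4 numbers: the shift along the tool's x, y, z in mm, then the turn about the tool's z in rad. A call has exactly 10 rows; each row is the pose to reach, as a shift and turn from the pose commanded when the call began, along the tool's axes at that moment; what a row does not reach only later rows make up. A row lasts 1/8 s, in which the tool goes at most 62.5 mm and 10.7 degrees, less where a joint would pass 70% of its speed; a pose out of reach is approached as far as the arm can. A call with a gripper value outside its range is refused whole. "hand" is the opening, from 0 (shut) to 1 (fully open), set as the call begins (left out, the last holds). The fingers move at their own pace and stop on an object; the grip force is fixed at half the most. Time passes only in rows, so rows that repeat a pose let the fingers close, or fill a call up. It gives the time, the measured TCP pose, the force, the opening and the grip force at its end, in the units of the state.
- arm.get_obs(): the state, without advancing time (a new reading comes with each control period).
- eyes.get_image(name): name is "side" or "top" or "wrist"; returns a dict with "img" (420x560x3 uint8, red, green, blue), "mtx" (3x3 intrinsics, pixels), "R" (3x3) and "t" (3): a world point X has camera coordinates R X + t. Camera axes: x right, y down, z forward; pixel columns grow to the right and rows downward; lengths in mm; the calibration is good to about 2 mm. A picture is of the moment at which its call begins. There is no depth.
- job.finish_job(): hands the job in; it is judged then, once.
The state is a dict: "clock": time; "qpos": joint angles; "qd": joint speeds; "effort": joint torques, N m; "eef_pos": TCP position; "tcp_rot": TCP orientation; "wrist_force": force on the tool from outside, world axes, zero at the start; "ft_torque": the same for the moment, N m; "grip_width": finger opening in mm; "finger_force": force on a finger pad.
Only numpy, scipy, OpenCV 4.12 (cv2) and the standard library are available. Lean on these libraries where they do the work, as an engineer would, in place of code of your own. Each camera call takes 0.05 s, during which the arm holds its last target. There are 200 camera calls.

### The job

Set the drilling fixture up for the next batch. First take the scraper block and push all the loose cores and offcuts along the channel and off its end into the chip tray - they are sharp, so keep the fingers off any that are still up on the fixture. Then lay each steel blank from the pallet flat between the rails, long side across and centred under a toggle clamp of its own, and swing that clamp's handle fully down until it locks over centre with the spindle pressing on the blank; the scraper goes back on its mat, and the other tools and cartons stay where they are.

Things in the scene. Friction and masses are not known exactly. Their poses are not given: they have to be found in the camera images.
- fixture: Drilling fixture on the table: plate with two steel rails (8 mm high, 12 thick) along it, 64 mm apart: the channel. Origin at table level under the channel's middle; x along the channel away from the tray, y across it to the clamps, z up. Channel floor z = 45, from x = -130 to 150 mm, rails from -120 to 145, both ends open. Stations (where the spindles press): x = -88, 0, 88, y = 0.
- tray (a point): Chip tray: open sheet-steel box, 120 mm along x, 130 mm along y, 3 mm walls, rim 38 mm above the table, set under the near (-x) end of the channel to catch what is pushed off it. This point: middle of its inner floor, 3 mm above the table, axes as the fixture.
- mat: Black rubber tool mat, 150 mm (x) by 120 mm (y), 3 mm thick, fixed: the place of the scraper. Origin: middle of its underside on the table.
- scraper: Loose scraper block of white plastic with a steel edge, 36 mm thick (x) by 58 mm wide (y) by 56 mm high (z), origin at its centre, 0.14 kg. It fits in the channel with 3 mm to spare on each side, its 58 mm across the channel. Stands upright on the mat at the start. Held by its upper half, the fingers pass over the chips (up to 16 mm).
- pallet: Small wooden pallet, 300 mm (x) by 140 mm (y), top 18 mm above the table, fixed. Origin: middle of its underside. The blanks lie on it.
- blank1: Steel blank, a plain plate 60 mm (x) by 45 mm (y) by 12 mm (z), origin at its centre, 0.25 kg, all blanks alike. In the channel it lies with its 60 mm across, 2 mm to spare at each rail. May be absent (None).
- blank2: Steel blank, a plain plate 60 mm (x) by 45 mm (y) by 12 mm (z), origin at its centre, 0.25 kg, all blanks alike. In the channel it lies with its 60 mm across, 2 mm to spare at each rail. May be absent (None).
- blank3: Steel blank, a plain plate 60 mm (x) by 45 mm (y) by 12 mm (z), origin at its centre, 0.25 kg, all blanks alike. In the channel it lies with its 60 mm across, 2 mm to spare at each rail. May be absent (None).
- chip1: Loose drill core, a steel slug 16 mm in diameter and 12 mm high, axis z, origin at its centre, about 20 g. Lies in the channel at the start. May be absent (None).
- chip2: Loose drill core, a steel slug 16 mm in diameter and 12 mm high, axis z, origin at its centre, about 20 g. Lies in the channel at the start. May be absent (None).
- chip3: Loose drill core, a steel slug 16 mm in diameter and 12 mm high, axis z, origin at its centre, about 20 g. Lies in the channel at the start. May be absent (None).
- chip4: Loose sawn steel offcut, 18 x 12 x 12 mm, origin at its centre, about 20 g. Lies in the channel at the start. May be absent (None).
- chip5: Loose sawn steel offcut, 18 x 12 x 12 mm, origin at its centre, about 20 g. Lies in the channel at the start. May be absent (None).
- clamp1 (a joint): Handle of toggle clamp 1 (next to the tray, x = -88 mm), rad. Pivot at y 104, z 83 mm, axis x. Red grip 15 mm thick, 35 to 110 mm out, its axis 10 mm off to the channel side (upper when shut). 0: open, near upright; grows as it swings to +y and down; stop 1.466, level. Light to 1.14; then a blank below makes it resist (3 N at the grip) and spring back until dead centre 1.361; past that it locks.
- clamp1_tip: Rubber-footed spindle (13 mm) at the end of clamp 1's bar; sprung, gives up to 8 mm. Origin: middle of the foot's underside. With the clamp open, bar and spindle stand beyond fixture y = 45 mm and below z = 150; the open handles reach up to z = 200.
- clamp2 (a joint): Handle of toggle clamp 2 (the middle one, x = 0 mm), rad. Pivot at y 104, z 83 mm, axis x. Red grip 15 mm thick, 35 to 110 mm out, its axis 10 mm off to the channel side (upper when shut). 0: open, near upright; grows as it swings to +y and down; stop 1.466, level. Light to 1.14; then a blank below makes it resist (3 N at the grip) and spring back until dead centre 1.361; past that it locks.
- clamp2_tip: Rubber-footed spindle (13 mm) at the end of clamp 2's bar; sprung, gives up to 8 mm. Origin: middle of the foot's underside. With the clamp open, bar and spindle stand beyond fixture y = 45 mm and below z = 150; the open handles reach up to z = 200.
- clamp3 (a joint): Handle of toggle clamp 3 (the far one, x = 88 mm), rad. Pivot at y 104, z 83 mm, axis x. Red grip 15 mm thick, 35 to 110 mm out, its axis 10 mm off to the channel side (upper when shut). 0: open, near upright; grows as it swings to +y and down; stop 1.466, level. Light to 1.14; then a blank below makes it resist (3 N at the grip) and spring back until dead centre 1.361; past that it locks.
- clamp3_tip: Rubber-footed spindle (13 mm) at the end of clamp 3's bar; sprung, gives up to 8 mm. Origin: middle of the foot's underside. With the clamp open, bar and spindle stand beyond fixture y = 45 mm and below z = 150; the open handles reach up to z = 200.
- screwdriver: Bystander: screwdriver lying by the tool mat; leave it alone.
- caliper: Bystander: caliper, 150 mm long, lying behind the tool mat; leave it alone.
- hexkey: Bystander: L-shaped hex key lying in front of the pallet; leave it alone.
- carton: Bystander: small kraft carton 90 x 60 x 35 mm, behind on the left; leave it alone.
- marker: Bystander: white marker pen lying near the robot on the right; leave it alone.
Mind the look-alikes: they are no part of the job. Leave any orange or red look-alike of the blank3 alone.

How it is judged (in metres and radians):
On the way, in this order (a step that is already met when the one before it is completed fails the run):
1. the scraper is set down in the channel (x of scraper in the frame of fixture between -0.14 and 0.16 m and y of scraper in the frame of fixture between -0.012 and 0.012 m and z of scraper in the frame of fixture below 0.085 m), for 0.1 s.
2. all chips lie in the chip tray, before the blanks are laid in (x of chip1 in the frame of tray between -0.06 and 0.06 m and y of chip1 in the frame of tray between -0.065 and 0.065 m and z of each of chip1, chip2, chip3, chip4, chip5 in the frame of tray below 0.034 m and x of chip2 in the frame of tray between -0.06 and 0.06 m and y of chip2 in the frame of tray between -0.065 and 0.065 m and x of chip3 in the frame of tray between -0.06 and 0.06 m and y of chip3 in the frame of tray between -0.065 and 0.065 m and x of chip4 in the frame of tray between -0.06 and 0.06 m and y of chip4 in the frame of tray between -0.065 and 0.065 m and x of chip5 in the frame of tray between -0.06 and 0.06 m and y of chip5 in the frame of tray between -0.065 and 0.065 m), for 0.2 s.
3. every blank lies flat in the channel under a clamp of its own (angle between the z axis of each of blank1, blank2, blank3 and the z axis of fixture, either way round below 0.06 rad and angle between the x axis of each of blank1, blank2, blank3 and the y axis of fixture, either way round below 0.12 rad and ((x of blank1 in the frame of fixture between -0.098 and -0.078 m and y of blank1 in the frame of fixture between -0.005 and 0.005 m and z of blank1 in the frame of fixture between 0.048 and 0.0535 m) or (x of blank1 in the frame of fixture between -0.01 and 0.01 m and y of blank1 in the frame of fixture between -0.005 and 0.005 m and z of blank1 in the frame of fixture between 0.048 and 0.0535 m) or (x of blank1 in the frame of fixture between 0.078 and 0.098 m and y of blank1 in the frame of fixture between -0.005 and 0.005 m and z of blank1 in the frame of fixture between 0.048 and 0.0535 m)) and ((x of blank2 in the frame of fixture between -0.098 and -0.078 m and y of blank2 in the frame of fixture between -0.005 and 0.005 m and z of blank2 in the frame of fixture between 0.048 and 0.0535 m) or (x of blank2 in the frame of fixture between -0.01 and 0.01 m and y of blank2 in the frame of fixture between -0.005 and 0.005 m and z of blank2 in the frame of fixture between 0.048 and 0.0535 m) or (x of blank2 in the frame of fixture between 0.078 and 0.098 m and y of blank2 in the frame of fixture between -0.005 and 0.005 m and z of blank2 in the frame of fixture between 0.048 and 0.0535 m)) and ((x of blank3 in the frame of fixture between -0.098 and -0.078 m and y of blank3 in the frame of fixture between -0.005 and 0.005 m and z of blank3 in the frame of fixture between 0.048 and 0.0535 m) or (x of blank3 in the frame of fixture between -0.01 and 0.01 m and y of blank3 in the frame of fixture between -0.005 and 0.005 m and z of blank3 in the frame of fixture between 0.048 and 0.0535 m) or (x of blank3 in the frame of fixture between 0.078 and 0.098 m and y of blank3 in the frame of fixture between -0.005 and 0.005 m and z of blank3 in the frame of fixture between 0.048 and 0.0535 m))), for 0.1 s.
4. every blank is held down by its clamp, locked over centre (angle between the z axis of each of blank1, blank2, blank3 and the z axis of fixture, either way round below 0.06 rad and angle between the x axis of each of blank1, blank2, blank3 and the y axis of fixture, either way round below 0.12 rad and ((x of blank1 in the frame of fixture between -0.098 and -0.078 m and y of blank1 in the frame of fixture between -0.005 and 0.005 m and z of blank1 in the frame of fixture between 0.048 and 0.0535 m and value of joint clamp1 above 1.41 rad and contact force between clamp1_tip and blank1 above 5 N) or (x of blank1 in the frame of fixture between -0.01 and 0.01 m and y of blank1 in the frame of fixture between -0.005 and 0.005 m and z of blank1 in the frame of fixture between 0.048 and 0.0535 m and value of joint clamp2 above 1.41 rad and contact force between clamp2_tip and blank1 above 5 N) or (x of blank1 in the frame of fixture between 0.078 and 0.098 m and y of blank1 in the frame of fixture between -0.005 and 0.005 m and z of blank1 in the frame of fixture between 0.048 and 0.0535 m and value of joint clamp3 above 1.41 rad and contact force between clamp3_tip and blank1 above 5 N)) and ((x of blank2 in the frame of fixture between -0.098 and -0.078 m and y of blank2 in the frame of fixture between -0.005 and 0.005 m and z of blank2 in the frame of fixture between 0.048 and 0.0535 m and value of joint clamp1 above 1.41 rad and contact force between clamp1_tip and blank2 above 5 N) or (x of blank2 in the frame of fixture between -0.01 and 0.01 m and y of blank2 in the frame of fixture between -0.005 and 0.005 m and z of blank2 in the frame of fixture between 0.048 and 0.0535 m and value of joint clamp2 above 1.41 rad and contact force between clamp2_tip and blank2 above 5 N) or (x of blank2 in the frame of fixture between 0.078 and 0.098 m and y of blank2 in the frame of fixture between -0.005 and 0.005 m and z of blank2 in the frame of fixture between 0.048 and 0.0535 m and value of joint clamp3 above 1.41 rad and contact force between clamp3_tip and blank2 above 5 N)) and ((x of blank3 in the frame of fixture between -0.098 and -0.078 m and y of blank3 in the frame of fixture between -0.005 and 0.005 m and z of blank3 in the frame of fixture between 0.048 and 0.0535 m and value of joint clamp1 above 1.41 rad and contact force between clamp1_tip and blank3 above 5 N) or (x of blank3 in the frame of fixture between -0.01 and 0.01 m and y of blank3 in the frame of fixture between -0.005 and 0.005 m and z of blank3 in the frame of fixture between 0.048 and 0.0535 m and value of joint clamp2 above 1.41 rad and contact force between clamp2_tip and blank3 above 5 N) or (x of blank3 in the frame of fixture between 0.078 and 0.098 m and y of blank3 in the frame of fixture between -0.005 and 0.005 m and z of blank3 in the frame of fixture between 0.048 and 0.0535 m and value of joint clamp3 above 1.41 rad and contact force between clamp3_tip and blank3 above 5 N))), for 0.2 s.
At the end, for the whole second after the job is handed in: All chips in the tray; each blank flat in the channel, 60 mm across it (0.12 rad), within 10 mm of a station, that clamp's handle past 1.41 rad and its spindle pressing with over 5 N; the scraper at rest on the mat, its centre over it and at most 36 mm above the mat's underside (all of step 2 and all of step 4 and x of scraper in the frame of mat between -0.068 and 0.068 m and y of scraper in the frame of mat between -0.053 and 0.053 m and z of scraper in the frame of mat below 0.036 m and linear speed of scraper below 0.02 m/s); the robot touches nothing.
It fails at once if a bystander is pushed more than 5 cm from its place (distance of any of screwdriver, caliper, hexkey, carton, marker from where it was at the start of the episode above 0.05 m).
It fails at once if the fingers touch a chip that is still up on the fixture ((contact force between the fingers and chip1 above 1 N and z of chip1 in the frame of fixture above 0.046 m) or (contact force between the fingers and chip2 above 1 N and z of chip2 in the frame of fixture above 0.046 m) or (contact force between the fingers and chip3 above 1 N and z of chip3 in the frame of fixture above 0.046 m) or (contact force between the fingers and chip4 above 1 N and z of chip4 in the frame of fixture above 0.046 m) or (contact force between the fingers and chip5 above 1 N and z of chip5 in the frame of fixture above 0.046 m)).
Of chip1, chip2, chip3, chip4, chip5 only 3 to 5 are there at a start; the rules pass over those that are not, and their reading is None.
Of blank1, blank2, blank3 only 2 to 3 are there at a start; the rules pass over those that are not, and their reading is None.
At some moment in a run one of blank1, blank2, blank3, scraper may be knocked a few centimetres aside while the robot is not near it.
Once in a run the grip may slacken for a moment while it holds something.
It also fails if it takes over 210 s, if anything falls off the work surface, if the arm or the gripper's body presses on something with over 40 N, if the wrist force passes 120 N, or if a joint passes its speed limit or range.

## Working session

There is one attempt and no reset: what is moved stays moved. The work goes in short steps, Python scripts to look and compute and a tool call to move; the robot and the scene stay as the last step left them, time stands still between calls to the robot, and variables do not carry over. Pictures are saved under pics/ and viewed, at most 14 in all, crops included, and the job is handed in when it is done.

Besides the shell and the picture viewer there is one more tool, called after ">>>" in YAML: its name, and indented under it one key for each argument. apply_moves: Moves the arm, as the interface text tells. Its arguments: {"type":"object","properties":{"targets":{"type":"array"},"hand":{"type":"number"}},"required":["targets"]}

```bash
mkdir -p pics; ls; cat > h.py <<'E'
import numpy as np, cv2
from station import arm, eyes, job
def shot(cam,name):
    d=eyes.get_image(cam); cv2.imwrite(f'pics/{name}.png',d['img'][:,:,::-1]); np.savez(f'pics/{name}.npz',**d); return d
def ray(d,px,z):
    R=np.array(d['R']);t=np.array(d['t']).ravel();K=np.array(d['mtx'])
    c=-R.T@t; v=R.T@np.linalg.inv(K)@np.array([px[0],px[1],1.0]); s=(z-c[2])/v[2]; return c+s*v
def proj(d,X):
    R=np.array(d['R']);t=np.array(d['t']).ravel();K=np.array(d['mtx'])
    p=K@(R@np.array(X,float)+t); return p[:2]/p[2]
def crop(name,x0,y0,x1,y1,s,out):
    im=cv2.imread(f'pics/{name}.png')[y0:y1,x0:x1]; cv2.imwrite(f'pics/{out}.png',cv2.resize(im,None,fx=s,fy=s,interpolation=cv2.INTER_CUBIC))
def load(name): return dict(np.load(f'pics/{name}.npz'))
E
python3 - <<'E'
from h import *
for c in ['top','side']:
    d=shot(c,c+'0'); R=np.array(d['R']);print(c,-R.T@np.array(d['t']).ravel(),R.round(3).tolist(),np.array(d['mtx']).tolist())
# side by side in one
o=arm.get_obs(); print(o)
a=cv2.imread('pics/top0.png');cv2.imwrite('pics/top0b.png',cv2.resize(a,(800,600),interpolation=cv2.INTER_CUBIC))
E
```

```text
pics
top [ 352.31399484   39.11410106 1193.50993186] [[-0.021, -1.0, -0.016], [-0.99, 0.023, -0.142], [0.143, 0.013, -0.99]] [[385.0918852276632, 0.0, 280.9694917458419], [0.0, 385.0918852276632, 205.86933089649784], [0.0, 0.0, 1.0]]
side [  386.17180251 -1218.26580569   932.78804544] [[0.994, -0.113, -0.005], [-0.065, -0.535, -0.843], [0.093, 0.837, -0.539]] [[530.5694121436627, 0.0, 280.97154685811955], [0.0, 530.5694121436627, 213.50245446361134], [0.0, 0.0, 1.0]]
{'clock': 0.1, 'qpos': array([-1.36998010e+00,  3.20231042e-01,  1.56554531e+00, -1.16210451e-05,
        1.25736008e+00, -2.00190788e-02]), 'qd': array([-0.0016321 , -0.00115571, -0.00394458, -0.00031571, -0.00157392,
       -0.00167253]), 'effort': array([-9.01737462e-05, -4.16409159e+01, -2.34705091e+01,  4.24521602e-05,
        4.92705032e-03,  4.68624606e-06]), 'eef_pos': array([ 125.85468292, -560.63325212,  226.86910445]), 'tcp_rot': array([[ 9.75714037e-01,  2.19047978e-01, -3.18768498e-04],
       [ 2.19048209e-01, -9.75712868e-01,  1.51054728e-03],
       [ 1.98558038e-05, -1.54368786e-03, -9.99998808e-01]]), 'wrist_force': array([ 0.31211353,  0.84955031, -1.38666379]), 'ft_torque': array([ 0.00297778, -0.0327882 ,  0.05112641]), 'finger_force': 0.0, 'grip_width': 85.92347010049451}
```

View pics/top0b.png

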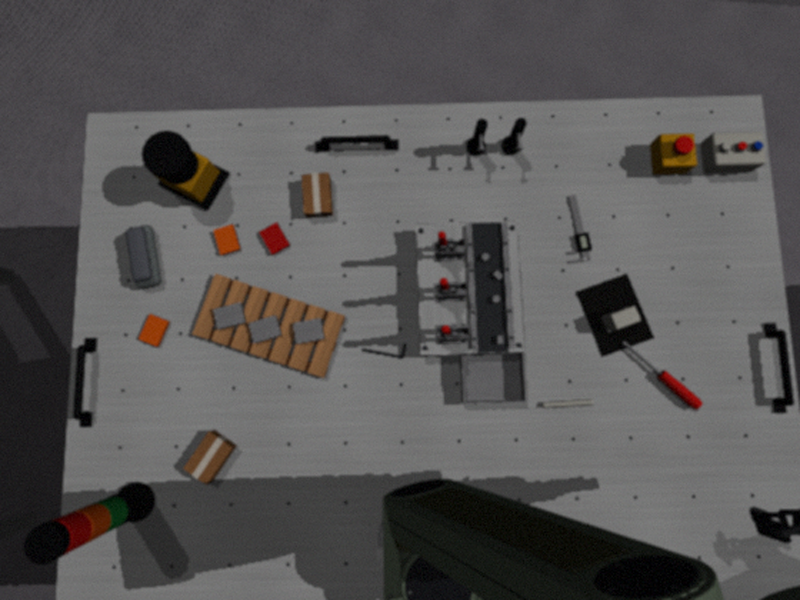

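View pics/side0.png

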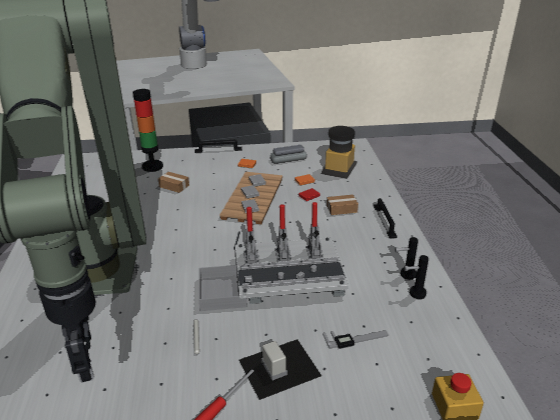

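The top view (800x600 scale) shows the fixture around (485,290), with the tray below it at (490,378). The scraper is at (627,317) on the mat (615,315). The blanks are grey at (229,316), (265,328) and (309,331) on the pallet. Look-alikes to avoid: orange (226,240), red (274,238) and orange (153,331).

```bash
python3 - <<'E'
from h import *
crop('top0',285,145,385,290,4,'c1'); crop('top0',395,185,465,255,6,'c2')
a=cv2.imread('pics/c1.png');b=cv2.imread('pics/c2.png');
o=np.zeros((580,800,3),np.uint8);o[:580,:400]=a[:580,:400];o[:400,400:800]=b[:400,:400]
o=cv2.convertScaleAbs(o,alpha=1.7,beta=0);cv2.imwrite('pics/c12.png',o)
crop('top0',125,185,255,270,6,'c3')
cv2.imwrite('pics/c3.png',cv2.convertScaleAbs(cv2.imread('pics/c3.png'),alpha=1.6))
crop('side0',195,195,350,310,5,'c4')
E
```

```text
(no output)
```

View pics/c12.png

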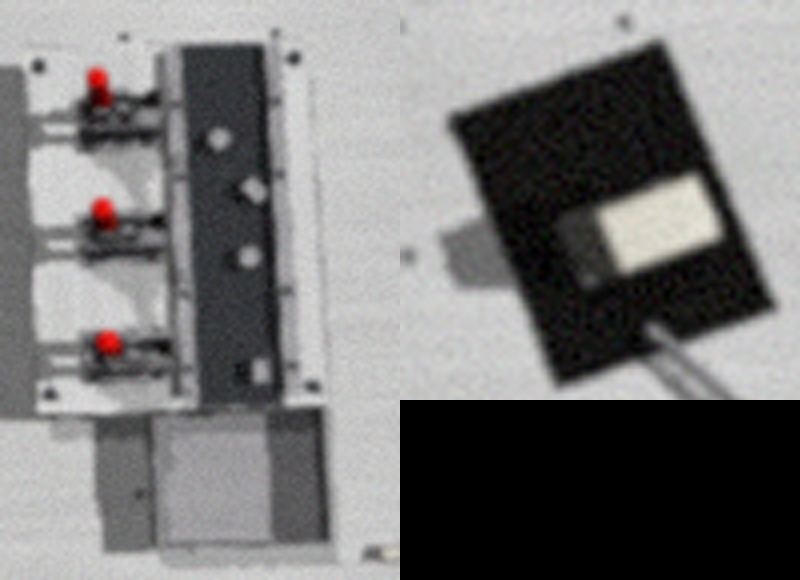

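View pics/c3.png

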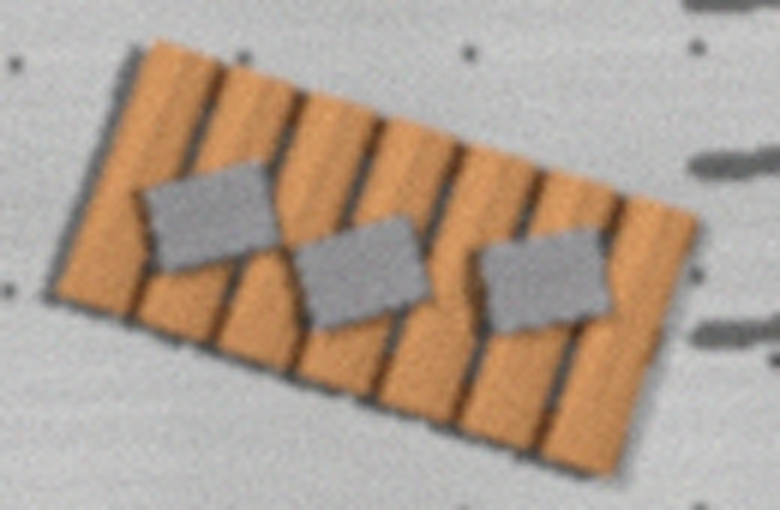

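View pics/c4.png

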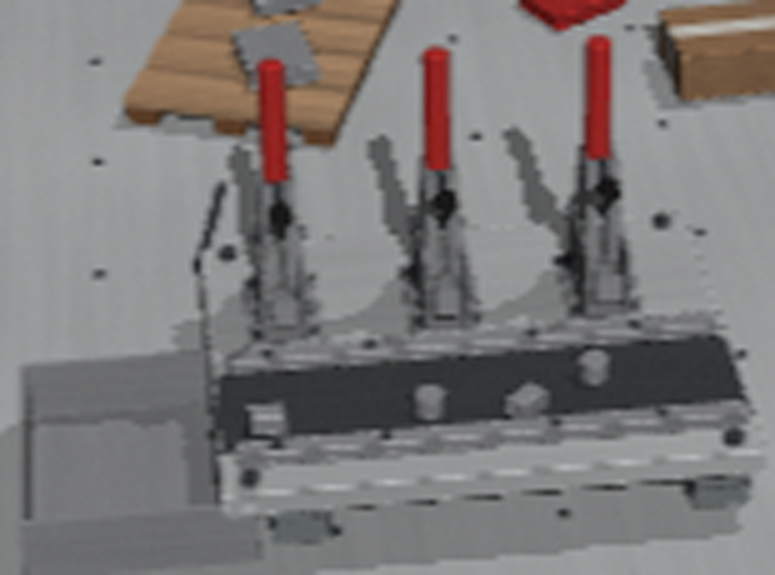

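Four chips are in the channel, at about c12 (218,138), (253,190), (249,257) and (260,370). The three grey plates on the pallet are the blanks, and the scraper is the white block with the dark side. Next I'll work out the poses.

```bash
cat >> h.py <<'E'
def c(px,s,x0,y0): return ((px[0]+.5)/s-.5+x0,(px[1]+.5)/s-.5+y0)
E
python3 - <<'E'
from h import *
d=load('top0'); print('nose',arm.nose_length)
f=lambda p,z:ray(d,c(p,4,285,145),z)[:2].round(1)
for n,p,z in [('TL',(183,45),53),('TR',(265,45),45),('BL',(198,405),53),('BR',(283,402),45),('ch1',(218,138),57),('ch2',(253,190),57),('ch3',(249,257),57),('ch4',(260,370),57),('tr',(155,420),38),('tr2',(328,415),38),('b',(325,543),38)]: print(n,f(p,z))
g=lambda p,z:ray(d,c((p[0]-400,p[1]),6,395,185),z)[:2].round(1)
S=[(597,210),(698,173),(723,238),(623,277)];s=np.array([g(p,59) for p in S]);print('scr',s.tolist(),s.mean(0))
M=[(450,118),(662,42),(775,308),(560,383)];s=np.array([g(p,3) for p in M]);print('mat',s.tolist(),s.mean(0))
q=lambda p:ray(d,c(p,6,125,185),30)[:2].round(1)
for B in [[(143,195),(262,162),(280,243),(160,272)],[(292,250),(405,215),(430,295),(315,330)],[(480,250),(598,228),(610,310),(495,334)]]:
    s=np.array([q(p) for p in B]); r=cv2.minAreaRect(s.astype(np.float32)); print('blank',s.mean(0).round(1),r, 'long dir',np.arctan2(*((s[1]-s[0]+s[2]-s[3])[::-1])))
o=arm.get_obs()
for cam in ['wrist']: d=shot(cam,'w0'); R=np.array(d['R']);cc=-R.T@np.array(d['t']).ravel();print('wristcam in tool',o['tcp_rot'].T@(cc-o['eef_pos']),(R@o['tcp_rot']).round(3).tolist(),np.array(d['mtx']).tolist())
E
```

```text
nose 25.0
TL [666.9 -99.6]
TR [ 667.5 -163.2]
BL [394.2 -99.9]
BR [ 395.3 -163.7]
ch1 [ 593.2 -122.5]
ch2 [ 553.  -146.9]
ch3 [ 502.6 -141.6]
ch4 [ 418.6 -145.9]
tr [384.3 -69.3]
tr2 [ 385.3 -197.8]
b [ 291.8 -190.7]
scr [[465.0, -376.3], [482.1, -427.0], [449.9, -436.5], [431.9, -386.4]] [ 457.225 -406.55 ]
mat [[520.2, -324.7], [557.5, -436.9], [418.2, -483.4], [382.5, -371.4]] [ 469.6 -404.1]
blank [482.4 425. ] ((482.3547668457031, 425.0210266113281), (42.882293701171875, 62.567108154296875), 13.485336303710938) long dir -1.3363108657772862
blank [452.9 348.4] ((452.89996337890625, 348.1499938964844), (42.95556640625, 60.99531173706055), 16.064186096191406) long dir -1.293069012049634
blank [446.7 254.2] ((447.13238525390625, 253.91726684570312), (43.32632827758789, 60.68275451660156), 10.505955696105957) long dir -1.397961827623337
wristcam in tool [  84.58134107    0.58149051 -146.89022776] [[-0.0, 1.0, 0.001], [-0.946, -0.0, -0.325], [-0.325, -0.001, 0.946]] [[289.2868791241306, 0.0, 280.1116048965424], [0.0, 289.2868791241306, 204.90280209674572], [0.0, 0.0, 1.0]]
```

```bash
cat >> h.py <<'E'
def go(x,y,z,yawdeg=None,q=False):
    o=arm.get_obs();R=o['tcp_rot'];p=o['eef_pos'];s=R.T@(np.array([x,y,z])-p)
    yw=np.degrees(np.arctan2(R[1,0],R[0,0])); t=0 if yawdeg is None else -np.radians(((yawdeg-yw+180)%360)-180)
    if not q: print('at',p.round(1),'yaw',round(yw,2),'t',round(float(o['clock']),1),'F',o['wrist_force'].round(1),'w',round(float(o['grip_width']),1),'ff',round(float(o['finger_force']),1))
    print('shift',s.round(1),'turn',round(t,3))
E
python3 -c "
from h import *
go(457,-406,170,108.4)"
```

```text
at [ 125.8 -560.7  227. ] yaw 12.65 t 0.1 F [-0.3 -0.1 -0.9] w 85.5 ff 0.0
shift [357.  -78.3  57.1] turn -1.671
```

>>> apply_moves:
  targets:
    - [[40, -8, 0, -0.17], [80, -17, 0, -0.34], [120, -26, 0, -0.51], [160, -35, 10, -0.68], [200, -44, 20, -0.85], [240, -53, 30, -1.02], [280, -62, 40, -1.19], [320, -70, 50, -1.36], [357, -78, 57, -1.53], [357, -78, 57, -1.67]]
  hand: 1

```text
clock: 1.4
eef_pos: [459.1, -405.0, 169.2]
tcp_rot: [[-0.322, 0.947, -0.001], [0.947, 0.322, 0.002], [0.002, -0.0, -1.0]]
wrist_force: [0.3, -0.4, 1.0]
grip_width: 85.6
finger_force: 0.0
```

```bash
python3 - <<'E'
from h import *
go(457,-406,170,108.4)
d=shot('wrist','w1'); 
cv2.imwrite('pics/w1b.png',cv2.resize(cv2.imread('pics/w1.png'),(800,600),interpolation=cv2.INTER_CUBIC))
E
```

```text
at [ 459.1 -405.   169.2] yaw 108.8 t 1.4 F [ 0.3 -0.4  1. ] w 85.6 ff 0.0
shift [-0.2 -2.3 -0.8] turn 0.007
```

View pics/w1b.png

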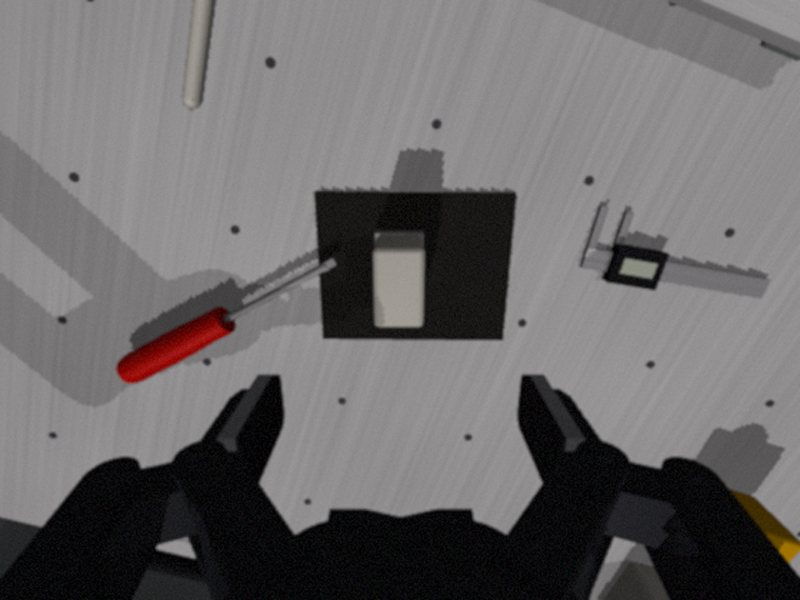

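The scraper is aligned, with its top face at (374..424, 249..327). The mat, screwdriver tip and caliper are clear of the finger positions.

```bash
python3 - <<'E'
from h import *
d=load('w1')
f=lambda p,z:ray(d,((p[0]+.5)*.7-.5,(p[1]+.5)*.7-.5),z)[:2]
s=np.array([f(p,59) for p in [(374,249),(424,249),(424,327),(374,327)]]);m=s.mean(0);print(s.round(1).tolist(),m)
v=s[3]-s[0];a=np.degrees(np.arctan2(-v[1],-v[0]));print(a,np.linalg.norm(v),np.linalg.norm(s[1]-s[0]))
a=108.3
u=np.array([np.cos(np.radians(a)),np.sin(np.radians(a))])
g=m-8*u
print(g);go(g[0],g[1],80,a); go(g[0],g[1],52,a,1)
mm=np.array([f(p,3) for p in [(316,191),(516,191),(503,338),(323,338)]]);print('mat',mm.mean(0))
E
```

```text
[[435.8, -386.8], [465.9, -376.6], [484.1, -427.2], [452.1, -438.1]] [ 459.47801595 -407.1448594 ]
107.60263086118569 53.791190996725604 31.7296528468219
[ 461.9899556  -414.74026322]
at [ 458.2 -405.7  169.6] yaw 108.89 t 1.4 F [-0.   0.7  0.2] w 85.2 ff 0.0
shift [-10.    0.8  89.6] turn 0.01
shift [-10.    0.8 117.6] turn 0.01
mat [ 471.1713983  -404.83197671]
```

>>> apply_moves:
  targets:
    - [[-5, 1, 20, 0.01], [-10, 1, 40, 0.01], [-10, 1, 60, 0.01], [-10, 1, 80, 0.01], [-10, 1, 95, 0.01], [-10, 1, 105, 0.01], [-10, 1, 113, 0.01], [-10, 1, 117, 0.01], [-10, 1, 117, 0.01], [-10, 1, 117, 0.01]]
  hand: 0.75

```text
clock: 2.7
eef_pos: [461.6, -416.2, 54.1]
tcp_rot: [[-0.305, 0.952, 0.001], [0.952, 0.305, -0.001], [-0.001, 0.0, -1.0]]
wrist_force: [0.1, -0.4, 0.9]
grip_width: 64.1
finger_force: 0.0
```

>>> apply_moves:
  targets:
    - [[0, 0, 0, 0], [0, 0, 0, 0], [0, 0, 0, 0], [0, 0, 0, 0], [0, 0, 0, 0], [0, 0, 0, 0], [0, 0, 0, 0], [0, 0, 0, 0], [0, 0, 0, 0], [0, 0, 0, 0]]
  hand: 0.3

```text
clock: 3.95
eef_pos: [461.5, -416.7, 55.2]
tcp_rot: [[-0.305, 0.952, 0.001], [0.952, 0.305, -0.002], [-0.002, 0.0, -1.0]]
wrist_force: [-2.1, -0.3, 6.8]
grip_width: 25.5
finger_force: 3.4
```

```bash
python3 -c "
from h import *
go(646,-139.5,190,90);d=shot('side','s1')
crop('side0',0,0,1,1,1,'x')"
```

```text
at [ 461.5 -416.7   55.2] yaw 107.78 t 4.0 F [-2.1 -0.3  6.8] w 25.5 ff 3.4
shift [ 207.3  260.4 -135.2] turn 0.31
```

```bash
python3 -c "
from h import *
shot('wrist','w2')
crop('side0',0,0,1,1,1,'x')
a=cv2.resize(cv2.imread('pics/w2.png'),(400,300));b=cv2.resize(cv2.imread('pics/s1.png')[270:420,200:400],(400,300))
cv2.imwrite('pics/m2.png',np.hstack([a,b]))"
```

```text
(no output)
```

View pics/m2.png

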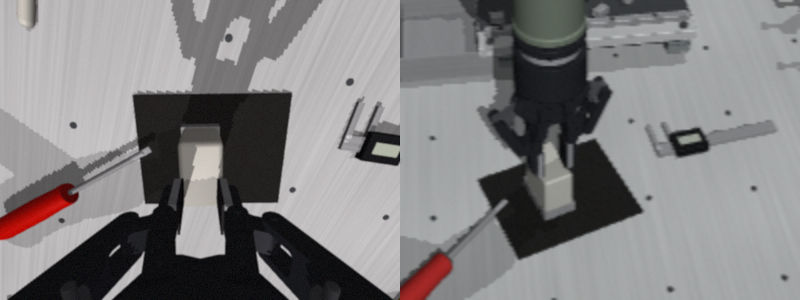

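The wrist view shows the block between the fingers, but at 0.3 they had reached their commanded gap. I'll close fully to get the real grip.

>>> apply_moves:
  targets:
    - [[0, 0, 0, 0], [0, 0, 0, 0], [0, 0, 0, 0], [0, 0, 0, 0], [0, 0, 0, 0], [0, 0, 0, 0], [0, 0, 0, 0], [0, 0, 0, 0], [0, 0, 0, 0], [0, 0, 0, 0]]
  hand: 0

```text
clock: 5.3
eef_pos: [459.4, -418.2, 58.8]
tcp_rot: [[-0.307, 0.952, -0.002], [0.952, 0.307, -0.005], [-0.004, -0.003, -1.0]]
wrist_force: [-12.2, 0.2, 27.1]
grip_width: 0.5
finger_force: 12.4
```

```bash
python3 -c "
from h import *
go(646,-139.5,190,90);d=shot('wrist','w3')
a=cv2.resize(cv2.imread('pics/w3.png')[100:400,150:450],(600,600));cv2.imwrite('pics/m3.png',a)"
```

```text
at [ 459.4 -418.2   58.8] yaw 107.85 t 5.3 F [-12.2   0.2  27.1] w 0.5 ff 12.4
shift [ 207.5  262.6 -133. ] turn 0.312
```

View pics/m3.png

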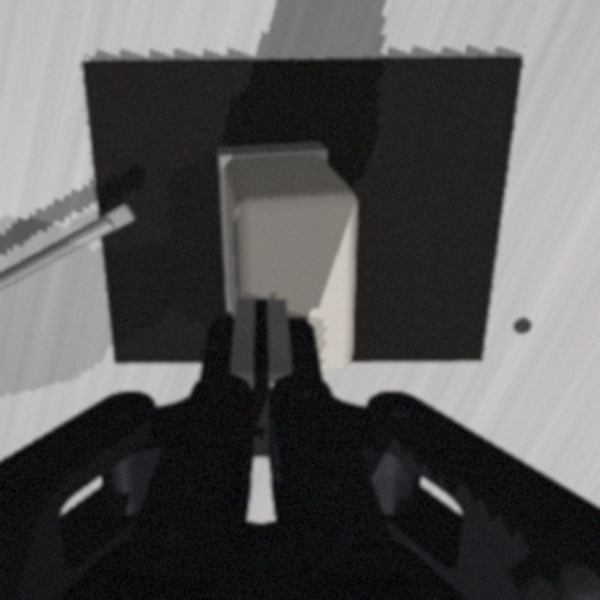

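The gripper is shut on nothing and the block is tilted. I'll project the known tool points into the image to see where the tips really are.

```bash
python3 -c "
from h import *
d=load('w3');o=arm.get_obs();R=o['tcp_rot'];p=o['eef_pos']
f=lambda P:((proj(d,P)-[150,100])*2).round(0)
for x in(-11,0,11):
  for z in (0,6,25): print(x,z,f(p+R@np.array([x,0,z])))
g=lambda q,z:ray(d,(q[0]/2+150,q[1]/2+100),z)[:2].round(1)
print('mat',[g(q,3) for q in[(85,62),(522,57),(482,360),(116,362)]])
print('base',[g(q,3) for q in[(220,150),(326,148),(226,312)]])
s=load('s1');print('cams',[proj(s,[461.6,-416.7,z]).round(0) for z in (30,55)])
"
```

```text
-11 0 [258. 351.]
-11 6 [258. 340.]
-11 25 [258. 310.]
0 0 [258. 318.]
0 6 [258. 308.]
0 25 [258. 280.]
11 0 [258. 283.]
11 6 [258. 274.]
11 25 [258. 249.]
mat [array([ 382.7, -372.8]), array([ 523.3, -325.8]), array([ 561.1, -438.9]), array([ 419.9, -485.8])]
base [array([ 435.1, -388.1]), array([ 470.9, -375.8]), array([ 455.9, -449.9])]
cams [array([276., 363.]), array([276., 355.])]
```

```bash
python3 -c "
from h import *
d=load('w1');cc=np.array([84.58,0.58,-146.89]);Rc=np.array([[0,1,.001],[-.946,0,-.325],[-.325,-.001,.946]]);K=d['mtx']
for x in (-11,0,11):
  for z in(-10,0,12,25):
    q=K@(Rc@(np.array([x,43,z])-cc)); q=q[:2]/q[2]; print(x,z,(q/.7).round(0), end=' ')
  print()
"
```

```text
-11 -10 [510. 411.] -11 0 [504. 396.] -11 12 [497. 381.] -11 25 [491. 366.] 
0 -10 [512. 386.] 0 0 [506. 373.] 0 12 [499. 359.] 0 25 [493. 345.] 
11 -10 [515. 360.] 11 0 [508. 348.] 11 12 [501. 335.] 11 25 [495. 323.]
```

The visible tips project to about tool z = -8 when shut, not +25, so the fingers are closing above the block. I'll lift off, check that the block settled, then touch down to find the real tip length.

>>> apply_moves:
  targets:
    - [[0, 0, -10, 0], [0, 0, -20, 0], [0, 0, -40, 0], [0, 0, -60, 0], [0, 0, -80, 0], [0, 0, -100, 0], [0, 0, -110, 0], [0, 0, -110, 0], [0, 0, -110, 0], [0, 0, -110, 0]]
  hand: 0

```text
clock: 6.6
eef_pos: [461.0, -415.6, 162.6]
tcp_rot: [[-0.305, 0.952, -0.001], [0.952, 0.305, 0.001], [0.002, -0.001, -1.0]]
wrist_force: [-0.2, 0.8, 0.1]
grip_width: -0.3
finger_force: 0.0
```

```bash
python3 - <<'E'
from h import *
go(459,-407,170,108.4)
d=shot('wrist','w4'); 
im=cv2.imread('pics/w4.png'); hsv=im.max(2)
# mask bright block inside the mat polygon
w=load('w4'); poly=np.array([proj(w,[x,y,3]) for x,y in [(382.7,-372.8),(523.3,-325.8),(561,-438.9),(419.9,-485.8)]]).astype(np.int32)
m=np.zeros(im.shape[:2],np.uint8);cv2.fillConvexPoly(m,poly,255);m=((im.min(2)>110)&(m>0)).astype(np.uint8)
n,l,st,ce=cv2.connectedComponentsWithStats(m);print(st[1:][st[1:,4]>50],ce[1:][st[1:,4]>50])
cv2.imwrite('pics/w4b.png',cv2.resize(im[80:380,130:430],(600,600),interpolation=cv2.INTER_CUBIC))
E
```

```text
at [ 461.  -415.6  162.6] yaw 107.76 t 6.6 F [-0.2  0.8  0.1] w -0.3 ff 0.0
shift [ 8.8  0.8 -7.3] turn -0.011
[[ 263  165   36   57 1964]] [[280.89154786 192.81415479]]
```

View pics/w4b.png

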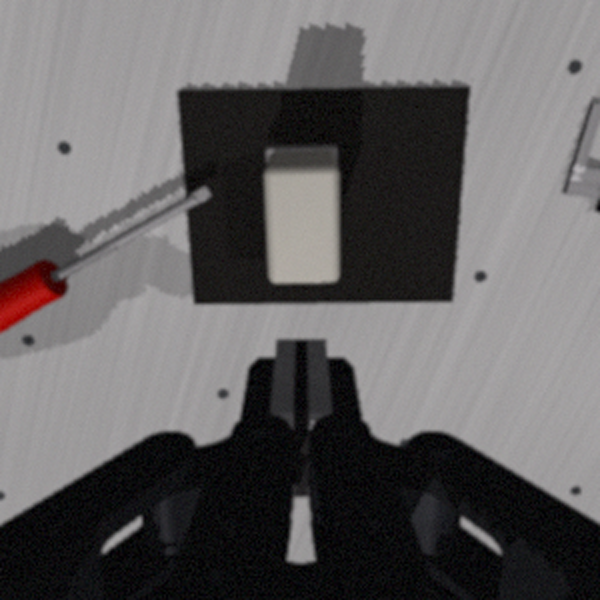

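```bash
python3 - <<'E'
from h import *
d=load('w4')
f=lambda p,z:ray(d,(p[0]/2+130-.25,p[1]/2+80-.25),z)[:2]
s=np.array([f(p,59) for p in [(266,168),(339,167),(340,283),(267,284)]]);m=s.mean(0);print(s.round(1).tolist(),m)
go(m[0],m[1],70,108); go(m[0],m[1],54,108,1)
K=d['mtx'];cc=np.array([84.58,0.58,-146.89]);Rc=np.array([[0,1,.001],[-.946,0,-.325],[-.325,-.001,.946]])
for z in(-15,-10,-5,0,25):
    q=K@(Rc@(np.array([11,0,z])-cc)); print(z,q[:2]/q[2])
E
```

```text
[[436.2, -386.3], [466.4, -376.1], [484.6, -427.5], [452.3, -438.4]] [ 459.87493949 -407.09251246]
at [ 461.  -415.7  162.8] yaw 107.76 t 6.7 F [-0.6 -0.6 -0.2] w 0.3 ff 0.0
shift [ 8.4  1.6 92.8] turn -0.004
shift [  8.4   1.6 108.8] turn -0.004
-15 [279.2397285  256.93487776]
-10 [279.27603863 252.26638506]
-5 [279.3101767  247.87715994]
0 [279.34233194 243.74287161]
25 [279.47864548 226.21666459]
```

>>> apply_moves:
  targets:
    - [[8, 2, 30, 0], [8, 2, 60, 0], [8, 2, 85, 0], [8, 2, 90, 0], [8, 2, 94, 0], [8, 2, 98, 0], [8, 2, 102, 0], [8, 2, 106, 0], [8, 2, 108, 0], [8, 2, 109, 0]]
  hand: 0

```text
clock: 7.9
eef_pos: [460.8, -407.7, 55.4]
tcp_rot: [[-0.305, 0.952, 0.0], [0.952, 0.305, -0.0], [-0.0, 0.0, -1.0]]
wrist_force: [-2.0, 1.7, 8.4]
grip_width: 0.1
finger_force: 4.3
```

>>> apply_moves:
  targets:
    - [[0, 0, -15, 0], [0, 0, -35, 0], [0, 0, -35, 0], [-7, -1, -35, 0], [-7, -1, -35, 0], [-7, -1, -35, 0], [-7, -1, -35, 0], [-7, -1, -35, 0], [-7, -1, -35, 0], [-7, -1, -35, 0]]
  hand: 0.75

```text
clock: 9.15
eef_pos: [461.9, -414.7, 89.6]
tcp_rot: [[-0.305, 0.952, 0.0], [0.952, 0.305, -0.0], [-0.0, 0.0, -1.0]]
wrist_force: [1.3, -0.3, 0.4]
grip_width: 64.2
finger_force: 0.0
```

>>> apply_moves:
  targets:
    - [[0, 0, 15, 0], [0, 0, 25, 0], [0, 0, 32, 0], [0, 0, 40, 0], [0, 0, 48, 0], [0, 0, 56, 0], [0, 0, 62, 0], [0, 0, 68, 0], [0, 0, 68, 0], [0, 0, 68, 0]]
  hand: 0.75

```text
clock: 10.4
eef_pos: [462.1, -414.8, 21.8]
tcp_rot: [[-0.305, 0.952, 0.0], [0.952, 0.305, -0.0], [-0.0, 0.0, -1.0]]
wrist_force: [0.2, 0.3, -0.7]
grip_width: 64.2
finger_force: 0.0
```

>>> apply_moves:
  targets:
    - [[0, 0, 0, 0], [0, 0, 0, 0], [0, 0, 0, 0], [0, 0, 0, 0], [0, 0, 0, 0], [0, 0, 0, 0], [0, 0, 0, 0], [0, 0, 0, 0], [0, 0, 0, 0], [0, 0, 0, 0]]
  hand: 0

```text
clock: 11.65
eef_pos: [462.2, -415.0, 22.2]
tcp_rot: [[-0.305, 0.952, 0.001], [0.952, 0.305, -0.001], [-0.001, 0.001, -1.0]]
wrist_force: [-0.3, 0.5, 4.9]
grip_width: 35.5
finger_force: 60.5
```

```bash
python3 - <<'E'
from h import *
go(646,-139.5,170,90)
E
```

```text
at [ 462.2 -415.    22.2] yaw 107.76 t 11.7 F [-0.3  0.5  4.9] w 35.5 ff 60.5
shift [ 206.2  259.1 -147.9] turn 0.31
```

```bash
python3 - <<'E'
from h import *
go(530,-130,210,90)
E
```

```text
at [ 462.2 -415.    22.2] yaw 107.76 t 11.7 F [-0.3  0.5  4.9] w 35.5 ff 60.5
shift [ 250.6  151.6 -188. ] turn 0.31
```

>>> apply_moves:
  targets:
    - [[0, 0, -5, 0], [0, 0, -15, 0], [0, 0, -30, 0], [0, 0, -50, 0], [0, 0, -75, 0], [0, 0, -100, 0], [0, 0, -125, 0], [0, 0, -150, 0], [0, 0, -175, 0], [0, 0, -188, 0]]
  hand: 0

```text
clock: 12.9
eef_pos: [462.2, -415.0, 211.9]
tcp_rot: [[-0.305, 0.952, 0.002], [0.952, 0.305, -0.002], [-0.003, 0.001, -1.0]]
wrist_force: [0.1, -0.6, -1.5]
grip_width: 35.2
finger_force: 60.1
```

>>> apply_moves:
  targets:
    - [[25, 15, 0, 0.03], [50, 30, 0, 0.06], [80, 48, 0, 0.1], [110, 66, 0, 0.14], [145, 88, 0, 0.18], [180, 109, 0, 0.22], [215, 130, 0, 0.26], [240, 145, 0, 0.3], [251, 152, 0, 0.31], [251, 152, 0, 0.31]]
  hand: 0

```text
clock: 14.15
eef_pos: [530.1, -129.1, 209.6]
tcp_rot: [[-0.002, 1.0, -0.0], [1.0, 0.002, -0.0], [-0.0, -0.0, -1.0]]
wrist_force: [-0.7, -0.2, -1.1]
grip_width: 35.3
finger_force: 60.1
```

```bash
python3 - <<'E'
from h import *
go(530,-130,210,90)
shot('wrist','w5'); im=cv2.imread('pics/w5.png'); cv2.imwrite('pics/w5b.png',cv2.convertScaleAbs(cv2.resize(im,(800,600),interpolation=cv2.INTER_CUBIC),alpha=1.4))
E
```

```text
at [ 530.1 -129.1  209.6] yaw 90.09 t 14.2 F [-0.7 -0.2 -1.1] w 35.3 ff 60.1
shift [-0.9 -0.1 -0.4] turn 0.002
```

View pics/w5b.png

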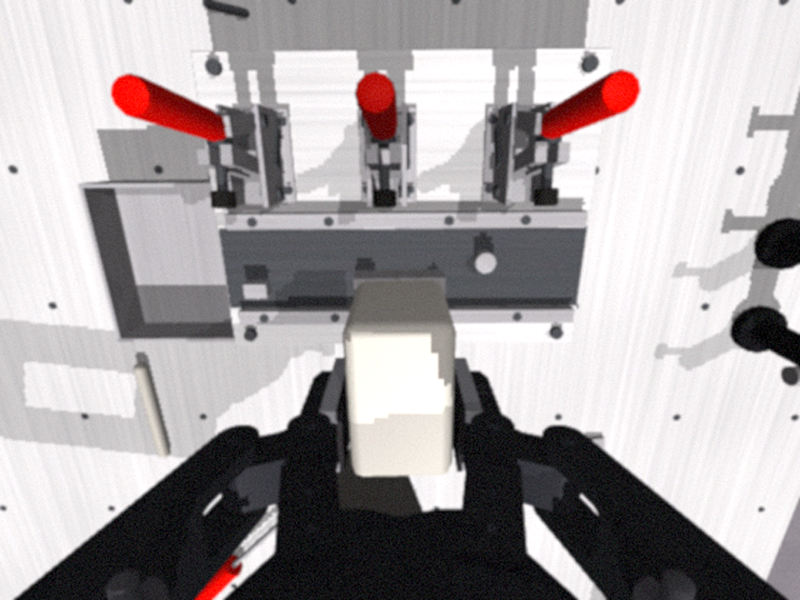

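The wrist view from above shows the channel between rows 229 and 308, with floor ends at columns 221 and 586. One core is at (485,262) and one offcut at (255,290). The scraper hides the other two, and the tray is on the left.

```bash
python3 - <<'E'
from h import *
d=load('w5')
f=lambda p,z:ray(d,((p[0]+.5)*.7-.5,(p[1]+.5)*.7-.5),z)[:2].round(1)
print('upper rail inner top', f((221,229),53),f((586,228),53))
print('upper rail outer top', f((216,214),53),f((587,211),53))
print('lower rail inner top', f((238,310),53),f((574,307),53))
print('lower rail outer top', f((234,324),53),f((572,322),53))
print('floor ends', f((220,240),45),f((232,300),45),f((585,240),45),f((578,300),45))
print('chips', f((485,260),57), f((255,289),57))
print('handle tops',[f(p,193) for p in((130,94),(375,92),(620,89))])
E
crop(){ :; }; python3 - <<'E'
import sys;sys.path.insert(0,'.')
import cv2
a=cv2.imread('pics/w5.png')[140:240,145:425]
cv2.imwrite('pics/w5c.png',cv2.convertScaleAbs(cv2.resize(a,None,fx=2.85,fy=5,interpolation=cv2.INTER_CUBIC),alpha=1.3))
E
```

```text
upper rail inner top [ 398.3 -100.1] [667.2 -98.9]
upper rail outer top [396.2 -89.1] [666.1 -86.5]
lower rail inner top [ 402.8 -164.1] [ 666.9 -161.1]
lower rail outer top [ 398.1 -176.1] [ 667.1 -173.8]
floor ends [ 392.9 -110. ] [ 395.7 -158.7] [ 671.4 -109.5] [ 672.9 -158.1]
chips [ 593.7 -122.3] [ 419.6 -145.3]
handle tops [array([433.7, -26.4]), array([521.7, -25.6]), array([609.2, -24.6])]
```

View pics/w5c.png

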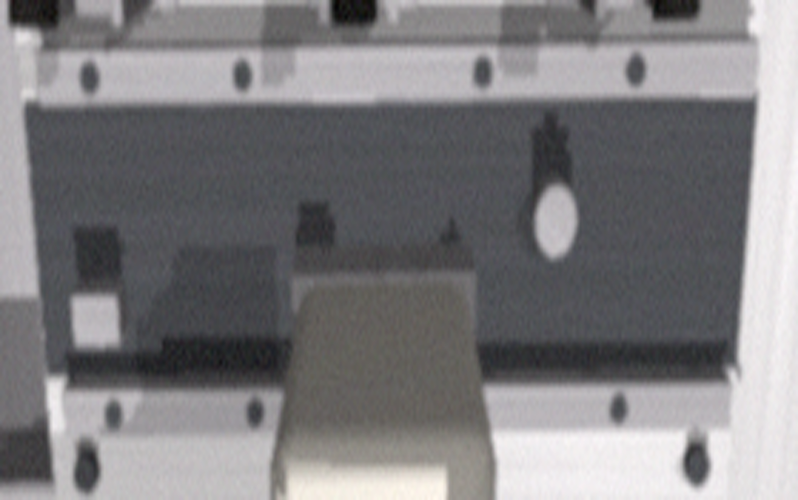

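```bash
cat >> h.py <<'E'
X0,Y0,A=522.,-131.3,np.radians(.4)
def fx(x,y): return X0+x*np.cos(A)-y*np.sin(A), Y0+x*np.sin(A)+y*np.cos(A)
E
python3 - <<'E'
from h import *
d=load('w5')
f=lambda p,z:ray(d,((p[0]+.5)*.7-.5,(p[1]+.5)*.7-.5),z)[:2].round(1)
for z in (190.4,): print([f(p,z) for p in((354,279),(445,278))])
print('topedge?',[f(p,190.4+56) for p in((347,330),(454,328),(350,470),(452,470))])
print(fx(125,0),fx(125,-8),fx(-122,-8))
x,y=fx(125,-8);go(x,y,140,90.4);go(x,y,75,90.4,1)
E
```

```text
[array([511.4, -96.5]), array([549.6, -96. ])]
topedge? [array([515.5, -94.9]), array([546.5, -94.2]), array([ 514.4, -145.2]), array([ 548. , -145.1])]
(np.float64(646.9969538381744), np.float64(-130.4273424627548)) (np.float64(647.0528039205581), np.float64(-138.42714750839798)) (np.float64(400.05882313632554), np.float64(-140.15151880199448))
at [ 530.  -129.8  209.6] yaw 90.04 t 14.2 F [ 0.2  0.6 -1.3] w 35.2 ff 60.1
shift [ -8.7 117.1  69.5] turn -0.006
shift [ -8.6 117.1 134.5] turn -0.006
```

>>> apply_moves:
  targets:
    - [[-3, 30, 0, -0.006], [-6, 60, 10, -0.006], [-9, 90, 25, -0.006], [-9, 110, 45, -0.006], [-9, 117, 65, -0.006], [-9, 117, 85, -0.006], [-9, 117, 105, -0.006], [-9, 117, 120, -0.006], [-9, 117, 125, -0.006], [-9, 117, 125, -0.006]]
  hand: 0

```text
clock: 15.45
eef_pos: [647.0, -138.5, 84.7]
tcp_rot: [[-0.006, 1.0, -0.0], [1.0, 0.006, -0.0], [-0.0, -0.0, -1.0]]
wrist_force: [0.4, 0.7, -0.8]
grip_width: 35.2
finger_force: 60.2
```

```bash
python3 - <<'E'
from h import *
x,y=fx(125,-8);go(x,y,66,90.4)
shot('wrist','w6');shot('side','s6')
a=cv2.imread('pics/w6.png')[130:410,120:440];b=cv2.imread('pics/s6.png')[180:320,250:410]
cv2.imwrite('pics/m6.png',np.hstack([cv2.resize(a,(400,350)),cv2.resize(b,(400,350))]))
E
```

```text
at [ 647.  -138.5   84.7] yaw 90.33 t 15.4 F [ 0.4  0.7 -0.8] w 35.2 ff 60.2
shift [ 0.1  0.  18.7] turn -0.001
```

View pics/m6.png

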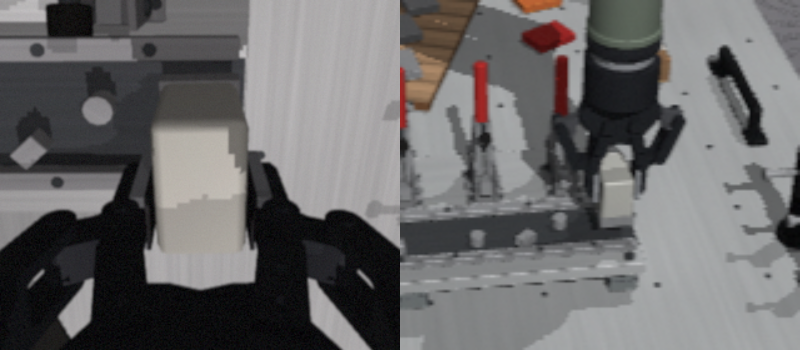

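The scraper hovers over the far end of the channel, with its far bottom edge at m6 row 80 and the upper rail's inner edge at row 62. The core at (97,110) is clear to the left.

```bash
python3 - <<'E'
from h import *
d=load('w6'); f=lambda p,z:ray(d,(p[0]*.8+120,p[1]*.8+130),z)[:2].round(1)
print('scr far',f((162,80),65.5),f((237,80),65.5),'rail in',f((60,61),53),f((140,61),53),f((237,61),53),'chip',f((97,110),57))
print('lower rail inner',f((60,174),53), 'outer up',f((60,37),53))
E
```

```text
scr far [ 629.4 -105.3] [ 665.4 -105. ] rail in [576.7 -99.3] [617.2 -99. ] [666.3 -98.8] chip [ 594.3 -124.2]
lower rail inner [ 568.8 -164.8] outer up [578.1 -87.1]
```

>>> apply_moves:
  targets:
    - [[2, 0, 0, 0], [2, 0, 2, 0], [2, 0, 4, 0], [2, 0, 7, 0], [2, 0, 10, 0], [2, 0, 13, 0], [2, 0, 15, 0], [2, 0, 17, 0], [2, 0, 18, 0], [2, 0, 18, 0]]
  hand: 0

```text
clock: 16.8
eef_pos: [647.1, -136.3, 66.6]
tcp_rot: [[-0.006, 1.0, -0.0], [1.0, 0.006, -0.0], [-0.0, -0.0, -1.0]]
wrist_force: [0.4, 0.5, -2.6]
grip_width: 35.5
finger_force: 60.2
```

```bash
python3 - <<'E'
from h import *
x,y=fx(125,-6);go(x,y,66,90.4)
x,y=fx(-124,-6);go(x,y,66,90.4,1)
E
```

```text
at [ 647.1 -136.3   66.6] yaw 90.34 t 16.8 F [ 0.4  0.5 -2.6] w 35.5 ff 60.2
shift [-0.1 -0.   0.6] turn -0.001
shift [  -0.4 -249.     0.6] turn -0.001
```

>>> apply_moves:
  targets:
    - [[0, -4, 1, 0], [0, -14, 1.5, 0], [0, -24, 1.5, 0], [0, -34, 1.5, 0], [0, -44, 1.5, 0], [0, -54, 1.5, 0], [0, -64, 1.5, 0], [0, -74, 1.5, 0], [0, -84, 1.5, 0], [0, -94, 1.5, 0]]
  hand: 0

```text
clock: 18.05
eef_pos: [552.5, -136.9, 65.1]
tcp_rot: [[-0.006, 1.0, 0.0], [1.0, 0.006, -0.0], [-0.0, 0.0, -1.0]]
wrist_force: [-0.2, 0.2, -1.2]
grip_width: 35.6
finger_force: 60.1
```

```bash
python3 - <<'E'
from h import *
x,y=fx(-124,-6);go(x,y,65,90.4)
E
```

```text
at [ 552.5 -136.9   65.1] yaw 90.34 t 18.1 F [-0.2  0.2 -1.2] w 35.6 ff 60.1
shift [-4.000e-01 -1.544e+02  1.000e-01] turn -0.001
```

>>> apply_moves:
  targets:
    - [[0, -8, 0, 0], [0, -18, 0, 0], [0, -28, 0, 0], [0, -38, 0, 0], [0, -48, 0, 0], [0, -58, 0, 0], [0, -68, 0, 0], [0, -78, 0, 0], [0, -88, 0, 0], [0, -98, 0, 0]]
  hand: 0

```text
clock: 19.3
eef_pos: [454.6, -137.5, 65.2]
tcp_rot: [[-0.006, 1.0, 0.0], [1.0, 0.006, -0.0], [-0.0, 0.0, -1.0]]
wrist_force: [-0.2, -1.4, -1.5]
grip_width: 35.1
finger_force: 60.1
```

>>> apply_moves:
  targets:
    - [[0, -8, 0, 0], [0, -16, 0, 0], [0, -24, 0, 0], [0, -32, 0, 0], [0, -40, 0, 0], [0, -48, 0, 0], [0, -54, 0, 0], [0, -58, 0, 0], [0, -58, 0, 0], [0, -58, 0, 0]]
  hand: 0

```text
clock: 20.55
eef_pos: [396.7, -137.9, 65.1]
tcp_rot: [[-0.007, 1.0, -0.001], [1.0, 0.007, -0.0], [-0.0, -0.001, -1.0]]
wrist_force: [-0.9, -4.3, -1.0]
grip_width: 34.8
finger_force: 60.2
```

```bash
python3 - <<'E'
from h import *
x,y=fx(-124,-6);go(x,y,65,90.4)
E
```

```text
at [ 396.7 -137.9   65.1] yaw 90.38 t 20.6 F [-0.9 -4.3 -1. ] w 34.8 ff 60.2
shift [-0.2  1.3  0.1] turn -0.0
```

>>> apply_moves:
  targets:
    - [[0, 1, -10, 0], [0, 1, -25, 0], [0, 1, -45, 0], [0, 1, -65, 0], [0, 1, -85, 0], [0, 1, -105, 0], [0, 1, -125, 0], [0, 1, -140, 0], [0, 1, -150, 0], [0, 1, -150, 0]]
  hand: 0

```text
clock: 21.8
eef_pos: [398.3, -137.5, 215.7]
tcp_rot: [[-0.006, 1.0, 0.001], [1.0, 0.006, 0.0], [0.0, 0.001, -1.0]]
wrist_force: [-1.0, 1.0, -1.8]
grip_width: 35.4
finger_force: 60.3
```

```bash
python3 - <<'E'
from h import *
go(470,-411,200,108)
E
```

```text
at [ 398.3 -137.5  215.7] yaw 90.35 t 21.8 F [-1.   1.  -1.8] w 35.4 ff 60.3
shift [-274.    69.9   15.7] turn -0.308
```

>>> apply_moves:
  targets:
    - [[-25, 6, 0, -0.03], [-60, 15, 0, -0.06], [-95, 24, 0, -0.1], [-130, 33, 0, -0.14], [-165, 42, 0, -0.18], [-200, 51, 0, -0.22], [-235, 60, 5, -0.26], [-260, 66, 10, -0.3], [-274, 70, 16, -0.308], [-274, 70, 16, -0.308]]
  hand: 0

```text
clock: 23.05
eef_pos: [469.4, -411.1, 197.6]
tcp_rot: [[-0.308, 0.951, -0.002], [0.951, 0.308, 0.002], [0.003, -0.001, -1.0]]
wrist_force: [0.1, -0.1, -2.2]
grip_width: 35.1
finger_force: 60.3
```

```bash
python3 - <<'E'
from h import *
go(470,-411,60,108);go(470,-411,23,108,1)
shot('top','t7');shot('side','s7');shot('wrist','w7')
a=cv2.imread('pics/t7.png')[145:290,285:385];b=cv2.imread('pics/s7.png')[195:315,195:350]
a=cv2.convertScaleAbs(cv2.resize(a,(400,580),interpolation=cv2.INTER_CUBIC),alpha=1.6)
b=cv2.resize(b,(400,310),interpolation=cv2.INTER_CUBIC);c_=cv2.resize(cv2.imread('pics/w7.png')[60:],(400,270))
cv2.imwrite('pics/m7.png',np.hstack([a,np.vstack([b,c_])]))
E
```

```text
at [ 469.4 -411.1  197.6] yaw 107.93 t 23.1 F [ 0.1 -0.1 -2.2] w 35.1 ff 60.3
shift [ -0.5   0.8 137.6] turn -0.001
shift [ -0.6   0.8 174.6] turn -0.001
```

View pics/m7.png

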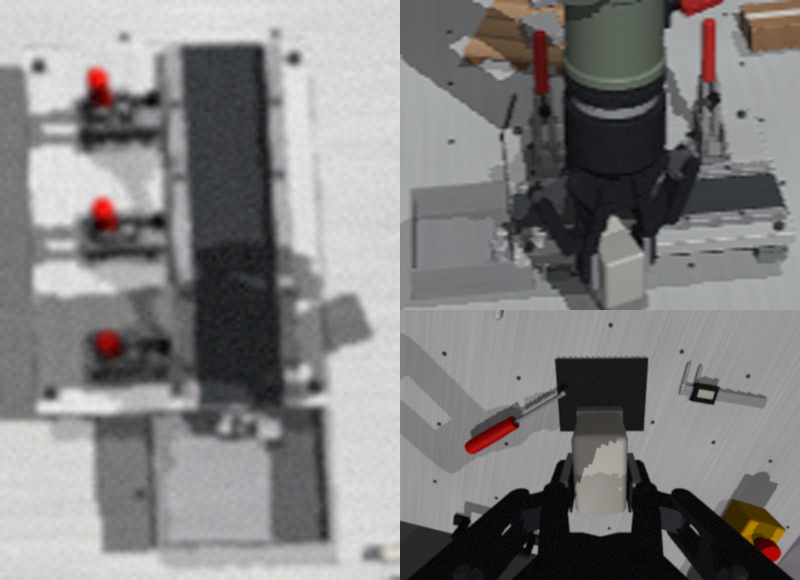

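The channel is empty, and the chips lie at the top edge of the tray, about m7 (220-275, 410-440). I'll check their positions and count by code.

```bash
python3 - <<'E'
from h import *
d=load('t7'); f=lambda p,z:ray(d,c(p,4,285,145),z)[:2].round(1)
for p in [(225,425),(262,430),(245,412)]: print(p,f(p,15),f(p,41))
print('tray inner floor', f((165,540),3), f((270,540),3),'rim bottom',f((150,550),38),f((328,543),38))
g=cv2.cvtColor(cv2.imread('pics/t7.png')[240:265,325:365],cv2.COLOR_BGR2GRAY);print('\n'.join(' '.join('%3d'%v for v in r) for r in g[:18,8:34]))
E
```

```text
(225, 425) [ 380.1 -124.3] [ 379.4 -120.7]
(262, 430) [ 375.7 -152.1] [ 375.2 -147.9]
(245, 412) [ 389.5 -139.9] [ 388.7 -136. ]
tray inner floor [294.7 -76.9] [ 293.1 -156.3] rim bottom [289.4 -62.2] [ 291.8 -192.9]
 78  57  34  31  33  30  33  31  24  24  28  26  24  23  21  20  22  24  24  30  27  29  30  62  80  81
 99  77  44  38  35  38  36  40  33  36  34  29  30  29  19  22  23  22  24  23  19  22  29  52  59  67
103  88  51  41  35  35  38  39  36  39  36  39  37  33  25  23  23  23  19  12  22  20  27  48  57  58
 99  83  53  39  36  36  39  43  38  38  41  37  42  34  28  26  17  21  19  27  16  21  33  50  58  60
100  84  48  38  39  35  33  34  36  39  37  39  41  37  37  28  21  16  21  21  22  28  40  60  66  73
108  81  48  41  42  41  43  42  45  45  51  48  46  43  41  32  24  27  28  27  25  24  42  65  76  77
102  80  56  58  55  56  56  55  54  64  72  77  67  61  50  38  32  32  35  36  36  32  43  52  64  67
 76  63  49  48  48  52  51  54  61  67  69  72  74  65  51  46  48  44  44  45  45  43  46  44  47  49
 46  42  42  38  41  40  45  61  73  77  68  72  72
[... 288 characters left out ...]
  99 112  89  56  59  66  60  50  49  83 102 107 107 109  90  64  46  41  43
 51  44  47  45  42  52  75 101 110  88  58  65  71  59  45  44  78 110 114 112 109 100  70  52  48  48
 70  64  60  60  57  55  64  71  79  66  50  52  61  57  52  55  87 105 116 115 116  98  72  55  60  56
 94  89  89  90  87  84  72  64  59  56  51  58  67  70  74  73  86  97  95  90  89  75  57  55  59  59
108 106 102 105 105  99  96  86  86  85  80  85  93  94  95  95  89  85  72  51  52  46  48  55  60  62
103 103 109 106 104 103 103 101 102 103 103 105 102 102 103 107  92  87  68  46  44  40  47  51  58  63
104 102 104 102 102 104 107 102 103 104 104 100 104 108 103 100 100  97  73  57  54  52  56  59  62  59
```

>>> apply_moves:
  targets:
    - [[0, 1, 25, 0], [0, 1, 50, 0], [0, 1, 75, 0], [0, 1, 100, 0], [0, 1, 120, 0], [0, 1, 140, 0], [0, 1, 155, 0], [0, 1, 165, 0], [0, 1, 172, 0], [0, 1, 174, 0]]
  hand: 0

```text
clock: 24.45
eef_pos: [470.8, -411.0, 25.0]
tcp_rot: [[-0.309, 0.951, 0.0], [0.951, 0.309, -0.0], [-0.0, 0.0, -1.0]]
wrist_force: [-0.2, -0.4, -1.2]
grip_width: 34.9
finger_force: 60.5
```

>>> apply_moves:
  targets:
    - [[0, 0, 1, 0], [0, 0, 2, 0], [0, 0, 2.5, 0], [0, 0, 2.5, 0], [0, 0, 2.5, 0], [0, 0, 2.5, 0], [0, 0, 2.5, 0], [0, 0, 2.5, 0], [0, 0, 2.5, 0], [0, 0, 2.5, 0]]
  hand: 0

```text
clock: 25.7
eef_pos: [470.7, -411.1, 22.6]
tcp_rot: [[-0.309, 0.951, 0.0], [0.951, 0.309, -0.0], [-0.0, 0.0, -1.0]]
wrist_force: [1.2, -0.8, -1.6]
grip_width: 35.4
finger_force: 60.5
```

>>> apply_moves:
  targets:
    - [[0, 0, 0, 0], [0, 0, 0, 0], [0, 0, 0, 0], [0, 0, 0, 0], [0, 0, 0, 0], [0, 0, -20, 0], [0, 0, -50, 0], [0, 0, -90, 0], [0, 0, -130, 0], [0, 0, -170, 0]]
  hand: 0.65

```text
clock: 26.95
eef_pos: [470.5, -410.9, 193.9]
tcp_rot: [[-0.309, 0.951, -0.0], [0.951, 0.309, -0.0], [-0.0, -0.0, -1.0]]
wrist_force: [0.2, -0.5, -0.5]
grip_width: 55.9
finger_force: 0.0
```

```bash
python3 - <<'E'
from h import *
go(480,200,260,100)
shot('wrist','w8')
im=cv2.imread('pics/w8.png');d=load('w8')
poly=np.array([proj(d,[x,y,3]) for x,y in [(382.7,-372.8),(523.3,-325.8),(561,-438.9),(419.9,-485.8)]]).astype(np.int32)
m=np.zeros(im.shape[:2],np.uint8);cv2.fillConvexPoly(m,poly,255);m=((im.min(2)>95)&(m>0)).astype(np.uint8)
n,l,st,ce=cv2.connectedComponentsWithStats(m)
for i in range(1,n):
    if st[i,4]>100:
        r=cv2.minAreaRect(np.argwhere(l==i)[:,::-1].astype(np.float32));print(st[i],[ray(d,p,59)[:2].round(1).tolist() for p in cv2.boxPoints(r)],ray(d,r[0],59).round(1))
E
```

```text
at [ 470.5 -410.9  193.9] yaw 107.99 t 26.9 F [ 0.2 -0.5 -0.5] w 55.9 ff 0.0
shift [578.1 197.7 -66.1] turn 0.139
[ 263  159   34   52 1659] [[444.5, -383.8], [474.0, -372.9], [493.6, -423.1], [462.3, -434.8]] [ 468.4 -402.9   59. ]
```

```bash
python3 - <<'E'
from h import *
go(465,360,250,103)
E
```

```text
at [ 472.8 -412.9  200.2] yaw 107.99 t 27.0 F [ 2.2 -1.2  4.4] w 55.7 ff 0.0
shift [737.  231.7 -55.6] turn 0.087
```

>>> apply_moves:
  targets:
    - [[20, 7, -20, 0.01], [50, 17, -50, 0.02], [90, 30, -70, 0.03], [140, 46, -70, 0.04], [190, 62, -70, 0.05], [240, 79, -70, 0.06], [290, 95, -70, 0.07], [340, 112, -65, 0.08], [390, 128, -60, 0.09], [440, 145, -56, 0.09]]
  hand: 0.85

```text
clock: 28.25
eef_pos: [471.2, 54.5, 248.2]
tcp_rot: [[-0.222, 0.975, -0.001], [0.975, 0.222, 0.0], [0.0, -0.001, -1.0]]
wrist_force: [-0.7, 0.8, 0.7]
grip_width: 72.9
finger_force: 0.0
```

```bash
python3 - <<'E'
from h import *
go(465,360,250,103)
E
```

```text
at [471.2  54.5 248.2] yaw 102.84 t 28.2 F [-0.7  0.8  0.7] w 72.9 ff 0.0
shift [299.2  61.9  -1.8] turn -0.003
```

>>> apply_moves:
  targets:
    - [[40, 8, 0, 0], [80, 17, 0, 0], [120, 25, 0, 0], [160, 33, 0, 0], [200, 41, 0, 0], [240, 50, 0, 0], [270, 56, 0, 0], [290, 60, 0, 0], [299, 62, 0, 0], [299, 62, 0, 0]]
  hand: 0.85

```text
clock: 29.5
eef_pos: [466.5, 357.4, 248.4]
tcp_rot: [[-0.222, 0.975, -0.0], [0.975, 0.222, -0.001], [-0.001, -0.001, -1.0]]
wrist_force: [0.3, -0.6, 0.6]
grip_width: 72.4
finger_force: 0.0
```

```bash
cat >> h.py <<'E'
def blanks(name,z=30,amin=600):
    d=load(name);im=cv2.imread(f'pics/{name}.png').astype(int);mx=im.max(2);mn=im.min(2)
    poly=np.array([proj(d,[x,y,18]) for x,y in PAL]).astype(np.int32)
    M=np.zeros(mx.shape,np.uint8);cv2.fillConvexPoly(M,poly,255)
    m=((mx-mn<25)&(mx>55)&(M>0)).astype(np.uint8);m=cv2.morphologyEx(m,cv2.MORPH_OPEN,np.ones((5,5)))
    n,l,st,ce=cv2.connectedComponentsWithStats(m);out=[]
    for i in range(1,n):
        if st[i,4]>amin:
            px=np.argwhere(l==i)[:,::-1]; W=np.array([ray(d,p,z)[:2] for p in px],np.float32)
            r=cv2.minAreaRect(W); b=cv2.boxPoints(r);e=[b[1]-b[0],b[2]-b[1]];L=max(e,key=np.linalg.norm)
            print('blank',np.round(r[0],1),np.round(sorted(r[1]),1),'yaw',round(float(np.degrees(np.arctan2(L[1],L[0]))%180),1),'px',ce[i].round(0),st[i,4])
PAL=[(560,440),(435,500),(370,205),(500,205)]
E
python3 - <<'E'
from h import *
d=load('top0')
q=lambda p:ray(d,c(p,6,125,185),18)[:2].round(1)
P=[q(p) for p in [(150,40),(700,210),(620,475),(52,298)]];print('pallet',P)
open('h.py','a').write('PAL=%r\n'%[tuple(map(float,p)) for p in P])
E
python3 - <<'E'
from h import *
go(465,360,250,103)
shot('wrist','w9');blanks('w9');blanks('top0',30,200)
E
```

```text
pallet [array([577.4, 463.1]), array([482.1, 177.4]), array([348.6, 218.6]), array([444.4, 509.8])]
at [466.5 357.4 248.4] yaw 102.85 t 29.5 F [ 0.3 -0.6  0.6] w 72.4 ff 0.0
shift [ 2.9 -0.9 -1.6] turn -0.003
blank [480.6 427.9] [50.9 76.5] yaw 102.0 px [306. 122.] 2075
blank [453.6 346.8] [45.8 63.9] yaw 103.2 px [269. 178.] 1615
blank [448.7 255.8] [47.6 60.8] yaw 97.7 px [251. 240.] 1285
blank [482.9 423.7] [47.3 64.4] yaw 100.1 px [160. 221.] 310
blank [452.3 347.9] [48.  64.3] yaw 100.5 px [185. 230.] 311
blank [447.1 255.1] [46.1 61.9] yaw 95.9 px [215. 231.] 299
```

```bash
python3 - <<'E'
from h import *
go(449.5,245.7,125,97.5)
E
```

```text
at [466.6 356.9 248.5] yaw 102.82 t 29.6 F [ 0.9 -0.6  0.2] w 72.6 ff 0.0
shift [-104.5  -41.3  123.6] turn 0.093
```

>>> apply_moves:
  targets:
    - [[-15, 0, 10, 0.01], [-35, -1, 30, 0.03], [-60, -2, 55, 0.05], [-80, -2, 80, 0.07], [-95, -3, 100, 0.09], [-105, -3, 115, 0.093], [-105, -8, 123, 0.093], [-105, -8, 123, 0.093], [-105, -8, 123, 0.093], [-105, -8, 123, 0.093]]
  hand: 0.85

```text
clock: 30.8
eef_pos: [482.6, 254.0, 126.2]
tcp_rot: [[-0.131, 0.991, 0.001], [0.991, 0.131, 0.001], [0.0, 0.001, -1.0]]
wrist_force: [0.1, -0.9, -0.0]
grip_width: 72.5
finger_force: 0.0
```

```bash
python3 - <<'E'
from h import *
go(449.5,245.7,125,97.5)
shot('wrist','w10');blanks('w10')
E
```

```text
at [482.6 254.  126.2] yaw 97.55 t 30.8 F [ 0.1 -0.9 -0. ] w 72.5 ff 0.0
shift [ -3.9 -33.9   1.2] turn 0.001
blank [494.6 397.1] [29.3 55.4] yaw 7.5 px [317.  17.] 2048
blank [452.2 336.1] [64.5 88.1] yaw 112.8 px [259.  89.] 5376
blank [455.1 255.9] [59.6 60.2] yaw 99.0 px [242. 197.] 3455
```

>>> apply_moves:
  targets:
    - [[-2, -10, 0, 0], [-4, -25, 0, 0], [-4, -34, 0, 0], [-4, -34, 0, 0], [-4, -34, 0, 0], [-4, -34, 0, 0], [-4, -34, 0, 0], [-4, -34, 0, 0], [-4, -34, 0, 0], [-4, -34, 0, 0]]
  hand: 0.85

```text
clock: 32.1
eef_pos: [449.1, 245.0, 125.5]
tcp_rot: [[-0.131, 0.991, -0.0], [0.991, 0.131, -0.0], [-0.0, -0.0, -1.0]]
wrist_force: [0.0, 0.1, 0.5]
grip_width: 72.6
finger_force: 0.0
```

```bash
sed -i 's/def blanks(name,z=30,amin=600)/def blanks(name,z=30,amin=600,th=55,sat=25)/; s/mx-mn<25/mx-mn<sat/; s/mx>55/mx>th/' h.py; python3 - <<'E'
from h import *
go(449.5,245.7,125,97.5)
shot('wrist','w11')
im=cv2.imread('pics/w11.png');d=load('w11')
p=proj(d,[448,255.6,30]).astype(int);print(p);q=proj(d,[448+28,255.6,20]).astype(int);print('blank col',im[p[1]-3:p[1]+3,p[0]].tolist())
print([im[p[1],x].tolist() for x in range(p[0]-60,p[0]+61,6)])
for th in(70,85,100):
  for s in (15,25): print(th,s); blanks('w11',30,1500,th,s)
E
```

```text
at [449.1 245.  125.5] yaw 97.5 t 32.1 F [0.  0.1 0.5] w 72.6 ff 0.0
shift [0.7 0.5 0.5] turn 0.0
[279 193]
blank col [[111, 109, 111], [110, 109, 110], [111, 108, 110], [109, 108, 110], [111, 110, 111], [111, 109, 111]]
[[70, 102, 140], [45, 54, 66], [88, 89, 89], [75, 75, 76], [65, 95, 131], [62, 88, 123], [96, 102, 108], [109, 109, 113], [111, 111, 111], [107, 108, 110], [109, 108, 110], [107, 104, 108], [116, 112, 116], [112, 108, 112], [107, 106, 108], [79, 115, 157], [71, 109, 148], [70, 105, 144], [66, 97, 132], [19, 40, 62], [10, 33, 62]]
70 15
blank [454.2 347.5] [44.9 60.5] yaw 105.2 px [303.  79.] 4820
blank [448.1 254.7] [44.3 58.9] yaw 99.1 px [280. 193.] 3269
70 25
blank [454.3 347.6] [45.3 60.6] yaw 105.6 px [303.  79.] 4916
blank [448.1 254.6] [44.5 59. ] yaw 99.1 px [280. 193.] 3311
85 15
blank [454.5 347.6] [44.6 59.9] yaw 105.9 px [303.  79.] 4778
blank [448.3 254.6] [44.  58.7] yaw 99.2 px [280. 193.] 3241
85 25
blank [454.3 347.6] [45.  60.1] yaw 106.2 px [303.  79.] 4853
blank [448.2 254.5] [44.5 58.7] yaw 99.5 px [280. 193.] 3287
100 15
blank [454.3 347.6] [44.2 59.1] yaw 106.1 px [303.  79.] 4698
blank [448.4 254.3] [43.9 57.7] yaw 99.7 px [280. 193.] 3111
100 25
blank [454.6 347.4] [44.7 59.6] yaw 106.1 px [303.  79.] 4744
blank [448.2 254.4] [44.3 57.6] yaw 99.1 px [280. 193.] 3142
```

>>> apply_moves:
  targets:
    - [[0, 1, 25, -0.03], [0, 1, 50, -0.03], [0, 1, 70, -0.03], [0, 1, 85, -0.03], [0, 1, 95, -0.03], [0, 1, 102, -0.03], [0, 1, 107, -0.03], [0, 1, 111, -0.03], [0, 1, 112, -0.03], [0, 1, 112, -0.03]]
  hand: 0.85

```text
clock: 33.4
eef_pos: [450.2, 245.1, 13.7]
tcp_rot: [[-0.16, 0.987, 0.0], [0.987, 0.16, 0.0], [0.0, 0.0, -1.0]]
wrist_force: [-0.2, -0.8, -0.2]
grip_width: 72.5
finger_force: 0.0
```

>>> apply_moves:
  targets:
    - [[0, 0, 0, 0], [0, 0, 0, 0], [0, 0, 0, 0], [0, 0, 0, 0], [0, 0, 0, 0], [0, 0, 0, 0], [0, 0, 0, 0], [0, 0, 0, 0], [0, 0, 0, 0], [0, 0, 0, 0]]
  hand: 0

```text
clock: 34.65
eef_pos: [450.3, 245.2, 14.1]
tcp_rot: [[-0.16, 0.987, 0.001], [0.987, 0.16, 0.0], [0.0, 0.001, -1.0]]
wrist_force: [-1.2, -0.7, 6.0]
grip_width: 43.3
finger_force: 61.8
```

```bash
python3 - <<'E'
from h import *
x,y=fx(88,-10);go(x,y,250,90.4)
E
```

```text
at [450.3 245.2  14.1] yaw 99.23 t 34.6 F [-1.2 -0.7  6. ] w 43.3 ff 61.8
shift [-406.5   96.  -235.9] turn 0.154
```

>>> apply_moves:
  targets:
    - [[0, 0, -8, 0], [0, 0, -25, 0], [0, 0, -50, 0], [0, 0, -80, 0], [0, 0, -110, 0], [0, 0, -140, 0], [0, 0, -170, 0], [0, 0, -200, 0], [0, 0, -225, 0], [0, 0, -236, 0]]
  hand: 0

```text
clock: 35.9
eef_pos: [450.2, 245.2, 250.7]
tcp_rot: [[-0.16, 0.987, 0.001], [0.987, 0.16, 0.001], [0.0, 0.001, -1.0]]
wrist_force: [0.2, -0.1, -1.3]
grip_width: 43.5
finger_force: 61.7
```

>>> apply_moves:
  targets:
    - [[-15, 4, 0, 0.01], [-45, 11, 0, 0.03], [-80, 19, 0, 0.05], [-125, 29, 0, 0.07], [-170, 40, 0, 0.09], [-215, 51, 0, 0.11], [-260, 61, 0, 0.13], [-305, 72, 0, 0.15], [-345, 81, 0, 0.154], [-375, 89, 0, 0.154]]
  hand: 0

```text
clock: 37.15
eef_pos: [597.4, -113.6, 247.4]
tcp_rot: [[-0.005, 1.0, -0.004], [1.0, 0.005, -0.0], [-0.0, -0.004, -1.0]]
wrist_force: [-0.2, -0.1, -2.2]
grip_width: 43.2
finger_force: 61.6
```

```bash
python3 - <<'E'
from h import *
x,y=fx(88,-10);go(x,y,250,90.4);go(x,y,90,90.4,1)
E
```

```text
at [ 597.4 -113.6  247.4] yaw 90.28 t 37.1 F [-0.2 -0.1 -2.2] w 43.2 ff 61.6
shift [-27.1  12.5  -2.6] turn -0.002
shift [-27.1  13.1 157.4] turn -0.002
```

>>> apply_moves:
  targets:
    - [[-15, 7, 0, 0], [-27, 13, 0, 0], [-27, 13, 15, 0], [-27, 13, 45, 0], [-27, 13, 75, 0], [-27, 13, 105, 0], [-27, 13, 130, 0], [-27, 13, 150, 0], [-27, 13, 165, 0], [-27, 13, 170, 0]]
  hand: 0

```text
clock: 38.4
eef_pos: [610.4, -136.9, 78.4]
tcp_rot: [[-0.008, 1.0, -0.002], [1.0, 0.008, 0.001], [0.001, -0.002, -1.0]]
wrist_force: [-0.4, 0.3, -1.6]
grip_width: 43.5
finger_force: 61.5
```

```bash
python3 - <<'E'
from h import *
x,y=fx(88,-10);go(x,y,75,90.4);o=arm.get_obs()
d=shot('wrist','w12');zb=o['eef_pos'][2]+4
# predicted blank top far edge & rail lines in px
for n,P in [('blank far top L/R',[(*fx(88-22.5,30),zb+12),(*fx(88+22.5,30),zb+12)]),('blank bottom far',[(*fx(65.5,30),zb),(*fx(110.5,30),zb)]),('rail in top',[(*fx(40,32),53),(*fx(88,32),53),(*fx(130,32),53)]),('rail out',[(*fx(40,44),53),(*fx(88,44),53),(*fx(130,44),53)]),('lower in',[(*fx(40,-32),53),(*fx(130,-32),53)]),('lower out',[(*fx(40,-44),53),(*fx(130,-44),53)])]:
    print(n,[proj(d,p).round(1).tolist() for p in P])
im=cv2.cvtColor(cv2.imread('pics/w12.png'),cv2.COLOR_BGR2GRAY)
cv2.imwrite('pics/w12b.png',cv2.resize(im[80:330,120:440],(768,600),interpolation=cv2.INTER_CUBIC))
for u in (225,265,295,340): print(u,im[100:270:2,u].tolist())
E
```

```text
at [ 610.4 -136.9   78.4] yaw 90.44 t 38.4 F [-0.4  0.3 -1.6] w 43.5 ff 61.5
shift [-3.8 -0.3  3.4] turn 0.001
blank far top L/R [[230.7, 209.3], [324.3, 209.5]]
blank bottom far [[234.5, 201.6], [321.1, 201.7]]
rail in top [[200.2, 183.5], [278.3, 183.6], [346.8, 183.7]]
rail out [[198.4, 164.1], [278.3, 164.2], [348.3, 164.3]]
lower in [[208.5, 274.0], [339.8, 274.3]]
lower out [[209.9, 288.9], [338.6, 289.3]]
225 [85, 86, 85, 83, 83, 87, 89, 83, 86, 84, 85, 89, 84, 83, 87, 86, 89, 90, 86, 88, 86, 93, 84, 84, 86, 83, 84, 82, 85, 84, 87, 80, 52, 71, 72, 69, 69, 67, 73, 91, 92, 93, 71, 66, 66, 70, 64, 66, 63, 53, 56, 59, 57, 58, 59, 58, 57, 58, 58, 54, 57, 54, 56, 57, 57, 58, 61, 58, 58, 61, 58, 52, 57, 56, 55, 57, 56, 59, 62, 61, 62, 64, 65, 64, 64]
265 [44, 42, 47, 43, 46, 40, 42, 42, 47, 43, 93, 115, 98, 103, 101, 116, 113, 108, 110, 110, 78, 0, 22, 19, 14, 13, 15, 21, 19, 10, 7, 13, 18, 18, 78, 93, 91, 96, 90, 91, 90, 90, 64, 40, 41, 41, 42, 32, 45, 58, 58, 59, 112, 148, 147, 150, 149, 151, 150, 149, 149, 151, 147, 150, 151, 151, 153, 150, 152, 152, 153, 150, 154, 155, 154, 153, 154, 155, 156, 158, 157, 159, 158, 158, 160]
295 [47, 44, 42, 47, 42, 44, 44, 42, 45, 44, 85, 73, 53, 66, 68, 62, 45, 31, 34, 43, 41, 18, 19, 18, 8, 20, 11, 22, 14, 25, 22, 25, 22, 46, 86, 71, 42, 40, 42, 53, 74, 89, 54, 42, 40, 40, 43, 39, 49, 60, 59, 65, 121, 150, 150, 149, 149, 152, 152, 150, 152, 150, 153, 151, 150, 150, 151, 152, 153, 151, 154, 154, 153, 155, 154, 155, 156, 156, 155, 160, 155, 158, 154, 157, 159]
340 [121, 121, 120, 117, 119, 124, 139, 186, 187, 191, 191, 190, 195, 196, 197, 201, 200, 196, 197, 199, 200, 208, 200, 193, 155, 123, 115, 118, 122, 119, 121, 109, 69, 132, 149, 148, 146, 145, 148, 151, 147, 147, 99, 68, 68, 67, 68, 69, 71, 67, 68, 70, 70, 65, 67, 63, 66, 66, 66, 69, 69, 66, 68, 67, 65, 65, 66, 69, 68, 68, 68, 69, 68, 71, 69, 70, 69, 70, 69, 71, 48, 4, 19, 26, 48]
```

```bash
cat >> h.py <<'E'
def edgegap(name,zb,col,rrail,rtop,rbot):
    d=load(name);a=ray(d,(col,rtop),zb+12)[1];b=ray(d,(col,rbot),zb)[1];r=ray(d,(col,rrail),53)[1]
    print('rail y',r.round(1),'blank far y top',a.round(1),'bottom',b.round(1),'-> move y by',(r-2-a).round(1),(r-2-b).round(1))
E
python3 - <<'E'
from h import *
edgegap('w12',82.5,265,184,203.8,196)
edgegap('w12',82.5,295,184,203.8,196)
d=load('w12');im=cv2.cvtColor(cv2.imread('pics/w12.png'),cv2.COLOR_BGR2GRAY)
for r in (215,225): print(im[r,215:345:1].tolist())
for x in (-22.5,22.5): print(proj(d,(*fx(88+x,20),94.5)))
E
```

```text
rail y -99.0 blank far y top -97.9 bottom -97.7 -> move y by -3.2 -3.4
rail y -98.9 blank far y top -97.7 bottom -97.5 -> move y by -3.1 -3.3
[61, 55, 58, 56, 54, 60, 56, 52, 58, 56, 60, 54, 56, 55, 55, 56, 55, 62, 82, 116, 142, 148, 147, 149, 148, 150, 147, 151, 150, 150, 150, 151, 150, 146, 149, 149, 151, 148, 152, 152, 148, 151, 147, 146, 147, 150, 151, 151, 151, 151, 149, 148, 148, 147, 148, 150, 148, 147, 146, 146, 146, 148, 146, 151, 148, 144, 148, 149, 147, 143, 145, 146, 146, 142, 143, 147, 148, 149, 149, 151, 150, 153, 153, 154, 154, 151, 151, 146, 147, 147, 147, 144, 148, 150, 152, 153, 152, 151, 152, 153, 146, 132, 111, 93, 88, 90, 89, 92, 94, 90, 88, 73, 67, 69, 68, 67, 68, 69, 69, 69, 66, 67, 68, 68, 69, 68, 66, 65, 66, 66]
[64, 65, 57, 55, 58, 53, 56, 53, 55, 57, 57, 59, 54, 53, 54, 57, 57, 57, 63, 98, 135, 151, 147, 148, 151, 152, 149, 151, 150, 149, 151, 152, 149, 152, 150, 147, 148, 152, 148, 153, 154, 151, 149, 148, 149, 149, 148, 151, 152, 154, 151, 149, 149, 149, 151, 150, 150, 149, 148, 151, 148, 148, 152, 150, 149, 151, 148, 148, 149, 145, 147, 148, 146, 144, 145, 145, 150, 154, 153, 153, 152, 151, 155, 158, 155, 153, 152, 147, 148, 146, 147, 147, 148, 152, 152, 155, 151, 151, 151, 155, 151, 153, 154, 153, 148, 129, 101, 94, 92, 92, 79, 67, 64, 68, 69, 68, 70, 67, 66, 70, 71, 66, 69, 65, 68, 67, 70, 70, 66, 71]
[231.81376303 228.56002885]
[323.35641198 228.72327393]
```

```bash
python3 - <<'E'
from h import *
d=load('w12');im=cv2.cvtColor(cv2.imread('pics/w12.png'),cv2.COLOR_BGR2GRAY)
for r in range(200,262,4):
    row=im[r]; L=[u for u in range(215,345) if (int(row[u])-120)*(int(row[u+1])-120)<0]; print(r,L, [ (ray(d,(u,r),94.5)[:2]).round(1).tolist() for u in (L[0],L[-1])] if L else '')
print([ (im[r,326],im[r,335]) for r in range(200,262,6)])
E
```

```text
200 [] 
204 [291, 306, 312] [[616.2, -97.8], [626.2, -97.8]]
208 [233, 317] [[588.4, -100.1], [628.7, -99.8]]
212 [233, 317] [[588.3, -102.2], [628.8, -101.8]]
216 [234, 316] [[588.7, -104.2], [628.4, -103.9]]
220 [234, 320] [[588.6, -106.3], [630.5, -105.9]]
224 [234, 320] [[588.5, -108.4], [630.6, -108.0]]
228 [234, 320] [[588.4, -110.5], [630.7, -110.2]]
232 [235, 320] [[588.8, -112.7], [630.8, -112.3]]
236 [235, 320] [[588.8, -114.8], [630.9, -114.5]]
240 [235, 320] [[588.7, -117.0], [631.0, -116.6]]
244 [235, 320] [[588.6, -119.2], [631.1, -118.9]]
248 [236, 320] [[589.0, -121.5], [631.3, -121.1]]
252 [236, 320] [[588.9, -123.7], [631.4, -123.3]]
256 [236, 320] [[588.8, -126.0], [631.5, -125.6]]
260 [238, 320] [[589.7, -128.3], [631.6, -127.9]]
[(np.uint8(68), np.uint8(67)), (np.uint8(83), np.uint8(66)), (np.uint8(79), np.uint8(65)), (np.uint8(74), np.uint8(69)), (np.uint8(64), np.uint8(68)), (np.uint8(71), np.uint8(69)), (np.uint8(67), np.uint8(69)), (np.uint8(69), np.uint8(68)), (np.uint8(68), np.uint8(70)), (np.uint8(62), np.uint8(66)), (np.uint8(26), np.uint8(66))]
```

>>> apply_moves:
  targets:
    - [[-3.5, 0, 5, 0], [-3.5, 0, 12, 0], [-3.5, 0, 18, 0], [-3.5, 0, 22, 0], [-3.5, 0, 25, 0], [-3.5, 0, 28, 0], [-3.5, 0, 30, 0], [-3.5, 0, 32, 0], [-3.5, 0, 34, 0], [-3.5, 0, 35, 0]]
  hand: 0

```text
clock: 39.7
eef_pos: [611.2, -141.2, 44.5]
tcp_rot: [[-0.007, 1.0, -0.0], [1.0, 0.007, -0.0], [-0.0, -0.0, -1.0]]
wrist_force: [-0.1, 0.5, -2.9]
grip_width: 43.4
finger_force: 61.6
```

```bash
python3 - <<'E'
from h import *
x,y=fx(88,-10);go(x,y,41,90.4)
d=shot('wrist','w13');im=cv2.cvtColor(cv2.imread('pics/w13.png'),cv2.COLOR_BGR2GRAY)
for u in (250,265,295,310): print(u,im[140:240:2,u].tolist())
E
```

```text
at [ 611.2 -141.2   44.5] yaw 90.4 t 39.7 F [-0.1  0.5 -2.9] w 43.4 ff 61.6
shift [ 0.5 -1.2  3.5] turn 0.0
250 [11, 20, 15, 15, 18, 13, 15, 11, 17, 13, 9, 13, 23, 11, 19, 17, 16, 20, 20, 49, 149, 163, 158, 109, 101, 102, 86, 47, 48, 64, 64, 71, 121, 161, 166, 163, 162, 166, 166, 166, 162, 166, 164, 166, 165, 167, 168, 168, 169, 167]
265 [18, 23, 27, 20, 27, 22, 23, 22, 22, 24, 21, 17, 21, 22, 22, 27, 19, 21, 19, 26, 103, 164, 159, 107, 103, 102, 87, 53, 59, 67, 66, 66, 126, 163, 160, 165, 164, 162, 161, 168, 165, 163, 168, 167, 164, 165, 169, 168, 169, 170]
295 [20, 23, 28, 29, 24, 20, 23, 19, 26, 21, 19, 18, 18, 27, 22, 20, 20, 22, 15, 23, 79, 99, 103, 89, 91, 99, 82, 47, 58, 63, 67, 72, 133, 166, 164, 165, 166, 168, 164, 165, 167, 169, 167, 168, 168, 170, 169, 168, 168, 169]
310 [104, 103, 100, 100, 105, 105, 105, 105, 105, 112, 109, 106, 106, 102, 72, 93, 104, 104, 102, 102, 99, 102, 102, 104, 102, 102, 82, 48, 57, 66, 66, 71, 113, 165, 169, 169, 172, 170, 167, 167, 169, 168, 169, 170, 172, 172, 173, 172, 171, 172]
```

```bash
python3 - <<'E'
from h import *
edgegap('w13',48.6,265,192.5,203.8,194)
edgegap('w13',46,265,192.5,203.8,194)
E
```

```text
rail y -98.8 blank far y top -102.2 bottom -100.9 -> move y by 1.4 0.1
rail y -98.8 blank far y top -103.0 bottom -101.7 -> move y by 2.3 0.9
```

>>> apply_moves:
  targets:
    - [[0, 0, 1, 0], [0, 0, 2, 0], [0, 0, 3, 0], [0, 0, 3.5, 0], [0, 0, 4, 0], [0, 0, 4.5, 0], [0, 0, 4.5, 0], [0, 0, 4.5, 0], [0, 0, 4.5, 0], [0, 0, 4.5, 0]]
  hand: 0

```text
clock: 41.0
eef_pos: [611.2, -141.2, 41.1]
tcp_rot: [[-0.007, 1.0, 0.0], [1.0, 0.007, -0.0], [-0.0, 0.0, -1.0]]
wrist_force: [-2.8, 0.3, 5.2]
grip_width: 43.2
finger_force: 62.4
```

>>> apply_moves:
  targets:
    - [[0, 0, 0, 0], [0, 0, 0, 0], [0, 0, 0, 0], [0, 0, 0, 0], [0, 0, 0, 0], [0, 0, -10, 0], [0, 0, -25, 0], [0, 0, -45, 0], [0, 0, -65, 0], [0, 0, -85, 0]]
  hand: 0.68

```text
clock: 42.25
eef_pos: [611.6, -141.3, 127.2]
tcp_rot: [[-0.007, 1.0, 0.002], [1.0, 0.007, -0.001], [-0.001, 0.002, -1.0]]
wrist_force: [-0.5, -0.1, -0.6]
grip_width: 58.3
finger_force: 0.0
```

```bash
cat >> h.py <<'E'
def inch(name,st):
    d=load(name);im=cv2.imread(f'pics/{name}.png').astype(int).min(2)
    P=np.array([proj(d,(*fx(st+a,b),57)) for a,b in((-32,38),(32,38),(32,-38),(-32,-38))]).astype(np.int32)
    M=np.zeros(im.shape,np.uint8);cv2.fillConvexPoly(M,P,255)
    Q=np.array([proj(d,(*fx(st+a,b),57)) for a,b in((-12,12),(12,12),(12,-12),(-12,-12))]).astype(np.int32);N=np.zeros(im.shape,np.uint8);cv2.fillConvexPoly(N,Q,255)
    t=np.median(im[N>0]);m=((im>0.75*t)&(M>0)).astype(np.uint8);m=cv2.morphologyEx(m,cv2.MORPH_OPEN,np.ones((5,5)))
    n,l,s,ce=cv2.connectedComponentsWithStats(m);i=1+np.argmax(s[1:,4]);W=np.array([ray(d,p,57)[:2] for p in np.argwhere(l==i)[:,::-1]],np.float32)
    r=cv2.minAreaRect(W);v=np.array(r[0])-[X0,Y0];print('st',st,'med',t,'fix xy',(v[0]*np.cos(A)+v[1]*np.sin(A)).round(1),(-v[0]*np.sin(A)+v[1]*np.cos(A)).round(1),'size',np.round(r[1],1),'ang',round(r[2],1),'area',s[i,4])
E
python3 - <<'E'
from h import *
go(454.4,337,250,106)
shot('wrist','w14');inch('w14',88)
E
```

```text
at [ 611.6 -141.3  127.2] yaw 90.4 t 42.2 F [-0.5 -0.1 -0.6] w 58.3 ff 0.0
shift [ 479.3 -153.6 -123.3] turn -0.272
st 88 med 133.0 fix xy 87.4 -4.9 size [64.2 65.9] ang 0.4 area 4580
```

>>> apply_moves:
  targets:
    - [[0, 0, -30, 0], [0, 0, -70, 0], [0, 0, -100, 0], [20, -7, -122, 0], [60, -20, -122, -0.03], [110, -36, -122, -0.07], [165, -54, -122, -0.11], [220, -71, -122, -0.15], [275, -89, -122, -0.19], [330, -106, -122, -0.23]]
  hand: 0.85

```text
clock: 43.55
eef_pos: [502.1, 189.7, 247.9]
tcp_rot: [[-0.236, 0.972, 0.001], [0.972, 0.236, 0.0], [0.0, 0.002, -1.0]]
wrist_force: [0.5, 0.3, 0.9]
grip_width: 72.5
finger_force: 0.0
```

```bash
python3 - <<'E'
from h import *
go(457,338,250,105);go(457,338,125,105,1)
E
```

```text
at [502.1 189.7 247.9] yaw 103.65 t 43.5 F [0.5 0.3 0.9] w 72.5 ff 0.0
shift [154.8  -8.9  -2.1] turn -0.024
shift [154.8  -9.1 122.9] turn -0.024
```

>>> apply_moves:
  targets:
    - [[40, -2, 0, 0], [80, -5, 10, -0.01], [120, -7, 30, -0.02], [145, -9, 60, -0.024], [155, -9, 90, -0.024], [155, -9, 110, -0.024], [155, -9, 123, -0.024], [155, -9, 123, -0.024], [155, -9, 123, -0.024], [155, -9, 123, -0.024]]
  hand: 0.85

```text
clock: 44.8
eef_pos: [458.4, 336.8, 125.1]
tcp_rot: [[-0.258, 0.966, 0.002], [0.966, 0.258, 0.001], [0.001, 0.002, -1.0]]
wrist_force: [0.2, 0.1, -0.2]
grip_width: 72.7
finger_force: 0.0
```

```bash
python3 - <<'E'
from h import *
shot('wrist','w15');blanks('w15',30,1500,70,25);blanks('w15',30,1500,85,15)
go(457,338,13.5,105)
E
```

```text
blank [484.4 424.6] [45.6 60.3] yaw 102.8 px [339. 110.] 4470
blank [455.4 343.4] [45.4 67.8] yaw 104.9 px [278. 192.] 3463
blank [484.5 424.5] [44.7 59.5] yaw 102.3 px [339. 111.] 4304
blank [454.3 347. ] [44.3 60.1] yaw 106.4 px [278. 191.] 3310
at [458.3 336.8 125. ] yaw 104.94 t 44.9 F [ 0.6  0.3 -0.5] w 72.4 ff 0.0
shift [  1.4  -1.1 111.5] turn -0.001
```

>>> apply_moves:
  targets:
    - [[1, -1, 25, -0.022], [1, -1, 50, -0.022], [1, -1, 70, -0.022], [1, -1, 85, -0.022], [1, -1, 95, -0.022], [1, -1, 102, -0.022], [1, -1, 107, -0.022], [1, -1, 110, -0.022], [1, -1, 111, -0.022], [1, -1, 111, -0.022]]
  hand: 0.85

```text
clock: 46.1
eef_pos: [456.7, 337.4, 13.2]
tcp_rot: [[-0.279, 0.96, 0.0], [0.96, 0.279, 0.0], [0.0, 0.0, -1.0]]
wrist_force: [0.8, 0.6, -0.7]
grip_width: 72.4
finger_force: 0.0
```

>>> apply_moves:
  targets:
    - [[0, 0, 0, 0], [0, 0, 0, 0], [0, 0, 0, 0], [0, 0, 0, 0], [0, 0, 0, 0], [0, 0, 0, 0], [0, 0, 0, 0], [0, 0, 0, 0], [0, 0, 0, 0], [0, 0, 0, 0]]
  hand: 0

```text
clock: 47.35
eef_pos: [456.8, 337.5, 13.6]
tcp_rot: [[-0.279, 0.96, 0.001], [0.96, 0.279, 0.0], [0.0, 0.001, -1.0]]
wrist_force: [-0.1, -1.5, 6.0]
grip_width: 43.3
finger_force: 62.3
```

>>> apply_moves:
  targets:
    - [[0, 0, -8, 0], [0, 0, -25, 0], [0, 0, -50, 0], [0, 0, -80, 0], [0, 0, -110, 0], [0, 0, -140, 0], [0, 0, -170, 0], [0, 0, -200, 0], [0, 0, -225, 0], [0, 0, -236, 0]]
  hand: 0

```text
clock: 48.6
eef_pos: [456.7, 337.4, 250.1]
tcp_rot: [[-0.279, 0.96, 0.001], [0.96, 0.279, 0.001], [0.0, 0.001, -1.0]]
wrist_force: [1.3, -0.3, -2.8]
grip_width: 43.3
finger_force: 61.6
```

```bash
python3 - <<'E'
from h import *
x,y=fx(0,-10);go(x,y,250,90.4)
E
```

```text
at [456.7 337.4 250.1] yaw 106.21 t 48.6 F [ 1.3 -0.3 -2.8] w 43.3 ff 61.6
shift [-4.779e+02 -7.080e+01 -1.000e-01] turn 0.276
```

>>> apply_moves:
  targets:
    - [[-15, -2, 0, 0.01], [-45, -7, 0, 0.03], [-85, -13, 0, 0.06], [-130, -19, 0, 0.09], [-175, -26, 0, 0.12], [-220, -33, 0, 0.15], [-265, -39, 0, 0.18], [-310, -46, 0, 0.21], [-355, -53, 0, 0.24], [-400, -59, 0, 0.276]]
  hand: 0

```text
clock: 49.85
eef_pos: [510.2, -65.4, 247.5]
tcp_rot: [[-0.005, 1.0, -0.003], [1.0, 0.005, 0.0], [0.0, -0.003, -1.0]]
wrist_force: [0.1, -0.3, -3.3]
grip_width: 43.2
finger_force: 61.5
```

```bash
python3 - <<'E'
from h import *
x,y=fx(0,-10);go(x,y,78,90.4)
E
```

```text
at [510.2 -65.4 247.5] yaw 90.29 t 49.9 F [ 0.1 -0.3 -3.3] w 43.2 ff 61.5
shift [-76.   12.1 169.4] turn -0.002
```

>>> apply_moves:
  targets:
    - [[-35, 5, 0, 0], [-65, 10, 0, 0], [-78, 10.5, 15, 0], [-78, 10.5, 45, 0], [-78, 10.5, 80, 0], [-78, 10.5, 115, 0], [-78, 10.5, 145, 0], [-78, 10.5, 165, 0], [-78, 10.5, 172, 0], [-78, 10.5, 172, 0]]
  hand: 0

```text
clock: 51.1
eef_pos: [521.9, -140.8, 76.4]
tcp_rot: [[-0.007, 1.0, -0.002], [1.0, 0.007, 0.001], [0.001, -0.002, -1.0]]
wrist_force: [0.1, -0.3, -1.9]
grip_width: 43.3
finger_force: 61.6
```

```bash
cat >> h.py <<'E'
def held(name,st,zb):
    d=load(name);im=cv2.GaussianBlur(cv2.cvtColor(cv2.imread(f'pics/{name}.png'),cv2.COLOR_BGR2GRAY),(3,3),0).astype(float)
    # blank top face: per-column strongest rise going down, per-row left/right edges; rail inner edge = strongest fall
    ys=[];rs=[];bt=[]
    for xf in np.arange(st-16,st+17,4):
        u=int(round(proj(d,(*fx(xf,30),zb+12))[0])); v0=proj(d,(*fx(xf,30),zb+12))[1]
        v=np.arange(int(v0)-14,int(v0)+12); g=im[v+1,u]-im[v-1,u]; k=v[np.argmax(g)]; ys.append(ray(d,(u,k),zb+12)[1])
        w0=proj(d,(*fx(xf,32),53))[1]; w=np.arange(int(w0)-6,int(w0)+7);g=im[w+1,u]-im[w-1,u];k2=w[np.argmin(g)]; rs.append(ray(d,(u,k2),53)[1])
    print('blank far y',np.round(ys,1),'rail',np.round(rs,1));m=np.median(ys);r=np.median(rs);print('move y by',round(r-2-m,1))
    for yf in (20,10,0):
        v=int(proj(d,(*fx(st,yf),zb+12))[1]);u0=int(proj(d,(*fx(st-34,yf),zb+12))[0]);u1=int(proj(d,(*fx(st,yf),zb+12))[0]);u2=int(proj(d,(*fx(st+34,yf),zb+12))[0])
        u=np.arange(u0,u1);a=u[np.argmax(im[v,u+1]-im[v,u-1])];u=np.arange(u1,u2);b=u[np.argmin(im[v,u+1]-im[v,u-1])]
        print('x edges',[ray(d,(q,v),zb+12)[0].round(1) for q in(a,b)],'x_f mid',round((ray(d,(a,v),zb+12)[0]+ray(d,(b,v),zb+12)[0])/2-X0,1))
E
python3 - <<'E'
from h import *
print('check w12');held('w12',88,82.5)
x,y=fx(0,-10);go(x,y,75,90.4);o=arm.get_obs()
shot('wrist','w16');held('w16',0,o['eef_pos'][2]+4.3)
E
```

```text
check w12
blank far y [-98.  -98.  -98.  -97.9 -97.9 -97.9 -97.3 -97.3 -97.3] rail [-99.1 -99.1 -99.  -98.4 -98.3 -98.3 -98.2 -98.2 -98.2]
move y by -2.4
x edges [np.float64(588.4), np.float64(630.7)] x_f mid 87.6
x edges [np.float64(588.5), np.float64(631.2)] x_f mid 87.9
x edges [np.float64(589.1), np.float64(632.2)] x_f mid 88.7
at [ 521.9 -140.8   76.4] yaw 90.41 t 51.1 F [ 0.1 -0.3 -1.9] w 43.3 ff 61.6
shift [-0.5  0.2  1.4] turn 0.0
blank far y [-100.9 -100.9 -100.8 -100.8 -100.8 -100.7 -100.7 -100.7 -103.2] rail [-99.4 -99.4 -99.3 -99.3 -99.2 -99.2 -99.2 -99.1 -99.1]
move y by -0.4
x edges [np.float64(500.1), np.float64(541.0)] x_f mid -1.4
x edges [np.float64(500.2), np.float64(543.0)] x_f mid -0.4
x edges [np.float64(500.8), np.float64(544.0)] x_f mid 0.4
```

>>> apply_moves:
  targets:
    - [[-0.5, 0, 5, 0], [-0.5, 0, 12, 0], [-0.5, 0, 18, 0], [-0.5, 0, 23, 0], [-0.5, 0, 27, 0], [-0.5, 0, 30, 0], [-0.5, 0, 32, 0], [-0.5, 0, 34, 0], [-0.5, 0, 36, 0], [-0.5, 0, 37, 0]]
  hand: 0

```text
clock: 52.4
eef_pos: [522.7, -141.7, 40.6]
tcp_rot: [[-0.007, 1.0, 0.0], [1.0, 0.007, -0.0], [-0.0, 0.0, -1.0]]
wrist_force: [-3.1, 0.2, 7.1]
grip_width: 43.2
finger_force: 62.7
```

>>> apply_moves:
  targets:
    - [[0, 0, 0, 0], [0, 0, 0, 0], [0, 0, 0, 0], [0, 0, 0, 0], [0, 0, 0, 0], [0, 0, -10, 0], [0, 0, -30, 0], [0, 0, -60, 0], [0, 0, -90, 0], [0, 0, -120, 0]]
  hand: 0.68

```text
clock: 53.65
eef_pos: [522.7, -141.7, 161.8]
tcp_rot: [[-0.007, 1.0, 0.001], [1.0, 0.007, -0.0], [-0.0, 0.001, -1.0]]
wrist_force: [0.3, -0.2, -0.5]
grip_width: 58.4
finger_force: 0.0
```

```bash
python3 - <<'E'
from h import *
go(486.7,414.7,250,102.5)
E
```

```text
at [ 522.7 -141.7  161.8] yaw 90.4 t 53.6 F [ 0.3 -0.2 -0.5] w 58.4 ff 0.0
shift [556.6 -32.  -88.4] turn -0.211
```

>>> apply_moves:
  targets:
    - [[0, 0, -40, 0], [0, 0, -80, 0], [30, -2, -88, -0.01], [80, -5, -88, -0.03], [135, -8, -88, -0.05], [190, -11, -88, -0.07], [245, -14, -88, -0.1], [300, -17, -88, -0.13], [355, -20, -88, -0.16], [410, -24, -88, -0.19]]
  hand: 0.85

```text
clock: 54.9
eef_pos: [495.5, 269.9, 248.9]
tcp_rot: [[-0.197, 0.98, 0.001], [0.98, 0.197, 0.0], [0.0, 0.001, -1.0]]
wrist_force: [1.3, 0.5, 0.4]
grip_width: 72.4
finger_force: 0.0
```

```bash
python3 - <<'E'
from h import *
go(486.7,414.7,125,102.5)
E
```

```text
at [495.5 269.9 248.9] yaw 101.35 t 54.9 F [1.3 0.5 0.4] w 72.4 ff 0.0
shift [143.7  19.8 124. ] turn -0.02
```

>>> apply_moves:
  targets:
    - [[40, 5, 0, 0], [80, 11, 10, -0.01], [115, 16, 30, -0.02], [138, 19, 60, -0.02], [144, 20, 90, -0.02], [144, 20, 110, -0.02], [144, 20, 124, -0.02], [144, 20, 124, -0.02], [144, 20, 124, -0.02], [144, 20, 124, -0.02]]
  hand: 0.85

```text
clock: 56.15
eef_pos: [487.8, 413.6, 125.3]
tcp_rot: [[-0.215, 0.977, 0.002], [0.977, 0.215, 0.001], [0.001, 0.002, -1.0]]
wrist_force: [1.0, -1.1, -0.0]
grip_width: 72.3
finger_force: 0.0
```

```bash
python3 - <<'E'
from h import *
shot('wrist','w17');blanks('w17',30,1500,70,25);blanks('w17',30,1500,85,15);blanks('w17',30,1500,100,15)
go(486.7,414.7,13.5,102.5)
E
```

```text
blank [484.7 423.8] [44.7 61. ] yaw 102.6 px [278. 191.] 3375
blank [484.5 424.7] [44.4 59. ] yaw 102.7 px [278. 191.] 3289
blank [484.5 424.7] [43.8 57.6] yaw 103.4 px [279. 191.] 3131
at [487.7 413.5 125.1] yaw 102.42 t 56.2 F [-0.3  0.3 -0.2] w 72.6 ff 0.0
shift [  1.3  -0.9 111.6] turn -0.001
```

>>> apply_moves:
  targets:
    - [[1, -1, 25, 0], [1, -1, 50, 0], [1, -1, 70, 0], [1, -1, 85, 0], [1, -1, 95, 0], [1, -1, 102, 0], [1, -1, 107, 0], [1, -1, 110, 0], [1, -1, 111, 0], [1, -1, 111, 0]]
  hand: 0.85

```text
clock: 57.45
eef_pos: [486.1, 414.1, 13.2]
tcp_rot: [[-0.215, 0.977, 0.0], [0.977, 0.215, 0.0], [0.0, 0.0, -1.0]]
wrist_force: [-0.5, 0.8, -0.2]
grip_width: 72.5
finger_force: 0.0
```

>>> apply_moves:
  targets:
    - [[0, 0, 0, 0], [0, 0, 0, 0], [0, 0, 0, 0], [0, 0, 0, 0], [0, 0, 0, 0], [0, 0, 0, 0], [0, 0, 0, 0], [0, 0, 0, 0], [0, 0, 0, 0], [0, 0, 0, 0]]
  hand: 0

```text
clock: 58.7
eef_pos: [486.4, 414.3, 13.7]
tcp_rot: [[-0.215, 0.977, 0.001], [0.977, 0.215, 0.001], [0.0, 0.001, -1.0]]
wrist_force: [-0.8, 0.6, 5.8]
grip_width: 43.0
finger_force: 62.4
```

>>> apply_moves:
  targets:
    - [[0, 0, -8, 0], [0, 0, -25, 0], [0, 0, -50, 0], [0, 0, -80, 0], [0, 0, -110, 0], [0, 0, -140, 0], [0, 0, -170, 0], [0, 0, -200, 0], [0, 0, -225, 0], [0, 0, -236, 0]]
  hand: 0

```text
clock: 59.95
eef_pos: [486.2, 414.2, 251.3]
tcp_rot: [[-0.215, 0.977, 0.002], [0.977, 0.215, 0.002], [0.001, 0.003, -1.0]]
wrist_force: [0.2, 0.7, -3.0]
grip_width: 43.4
finger_force: 61.7
```

```bash
python3 - <<'E'
from h import *
x,y=fx(-88,-10);go(x,y,250,90.4)
E
```

```text
at [486.2 414.2 251.3] yaw 102.44 t 60.0 F [ 0.2  0.7 -3. ] w 43.4 ff 61.7
shift [-5.319e+02 -1.707e+02  2.000e-01] turn 0.21
```

>>> apply_moves:
  targets:
    - [[-15, -5, 0, 0.01], [-45, -14, 0, 0.03], [-85, -27, 0, 0.05], [-130, -42, 0, 0.07], [-175, -56, 0, 0.09], [-220, -70, 0, 0.11], [-265, -85, 0, 0.13], [-315, -101, 0, 0.15], [-365, -117, 0, 0.18], [-415, -133, 0, 0.21]]
  hand: 0

```text
clock: 61.2
eef_pos: [443.4, -22.0, 247.9]
tcp_rot: [[-0.006, 1.0, -0.003], [1.0, 0.006, -0.0], [-0.0, -0.003, -1.0]]
wrist_force: [1.1, 0.5, -1.7]
grip_width: 43.3
finger_force: 61.6
```

>>> apply_moves:
  targets:
    - [[-40, -3, 0, 0], [-80, -6, 0, 0], [-110, -8, 0, 0], [-122, -11, 10, 0], [-122, -11, 40, 0], [-122, -11, 80, 0], [-122, -11, 120, 0], [-122, -11, 150, 0], [-122, -11, 165, 0], [-122, -11, 172, 0]]
  hand: 0

```text
clock: 62.45
eef_pos: [433.5, -141.0, 75.4]
tcp_rot: [[-0.007, 1.0, -0.004], [1.0, 0.007, 0.001], [0.001, -0.004, -1.0]]
wrist_force: [0.6, 0.6, -2.3]
grip_width: 43.4
finger_force: 61.6
```

```bash
python3 - <<'E'
from h import *
x,y=fx(-88,-10);go(x,y,75,90.4);o=arm.get_obs()
shot('wrist','w18');held('w18',-88,o['eef_pos'][2]+4.3)
E
```

```text
at [ 433.5 -141.    75.4] yaw 90.41 t 62.5 F [ 0.6  0.6 -2.3] w 43.4 ff 61.6
shift [-0.9  0.5  0.4] turn 0.0
blank far y [-101.1 -101.1 -101.  -101.  -101.  -100.4 -100.4 -100.4 -102.3] rail [-100.6 -100.5 -100.5 -100.5 -100.4 -100.4 -100.3 -100.3 -100.3]
move y by -1.4
x edges [np.float64(411.8), np.float64(454.7)] x_f mid -88.8
x edges [np.float64(411.8), np.float64(455.7)] x_f mid -88.2
x edges [np.float64(412.4), np.float64(456.2)] x_f mid -87.7
```

>>> apply_moves:
  targets:
    - [[-1.2, 0, 5, 0], [-1.2, 0, 12, 0], [-1.2, 0, 18, 0], [-1.2, 0, 23, 0], [-1.2, 0, 27, 0], [-1.2, 0, 30, 0], [-1.2, 0, 32, 0], [-1.2, 0, 34, 0], [-1.2, 0, 35, 0], [-1.2, 0, 36, 0]]
  hand: 0

```text
clock: 63.75
eef_pos: [435.5, -143.2, 41.1]
tcp_rot: [[-0.007, 1.0, 0.0], [1.0, 0.007, -0.0], [-0.0, 0.0, -1.0]]
wrist_force: [0.3, -0.1, -2.6]
grip_width: 42.9
finger_force: 61.7
```

>>> apply_moves:
  targets:
    - [[0.5, 0, 0.5, 0], [0.5, 0, 1, 0], [0.5, 0, 1.5, 0], [0.5, 0, 1.5, 0], [0.5, 0, 1.5, 0], [0.5, 0, 1.5, 0], [0.5, 0, 1.5, 0], [0.5, 0, 1.5, 0], [0.5, 0, 1.5, 0], [0.5, 0, 1.5, 0]]
  hand: 0

```text
clock: 65.0
eef_pos: [435.4, -142.7, 40.6]
tcp_rot: [[-0.007, 1.0, 0.001], [1.0, 0.007, -0.0], [-0.0, 0.001, -1.0]]
wrist_force: [-2.9, -0.1, 7.8]
grip_width: 43.5
finger_force: 62.9
```

>>> apply_moves:
  targets:
    - [[0, 0, 0, 0], [0, 0, 0, 0], [0, 0, 0, 0], [0, 0, 0, 0], [0, 0, 0, 0], [0, 0, -10, 0], [0, 0, -30, 0], [0, 0, -60, 0], [0, 0, -100, 0], [0, 0, -140, 0]]
  hand: 0.68

```text
clock: 66.25
eef_pos: [435.2, -142.6, 181.5]
tcp_rot: [[-0.007, 1.0, 0.001], [1.0, 0.007, -0.0], [-0.0, 0.001, -1.0]]
wrist_force: [0.4, -0.3, -0.7]
grip_width: 58.2
finger_force: 0.0
```

```bash
python3 - <<'E'
from h import *
go(522,-130,250,90.4)
E
```

```text
at [ 435.2 -142.6  181.5] yaw 90.4 t 66.2 F [ 0.4 -0.3 -0.7] w 58.2 ff 0.0
shift [ 11.9  86.9 -68.5] turn 0.0
```

>>> apply_moves:
  targets:
    - [[3, 20, -15, 0], [6, 45, -35, 0], [12, 70, -55, 0], [12, 87, -68, 0], [12, 87, -68, 0], [12, 87, -68, 0], [12, 87, -68, 0], [12, 87, -68, 0], [12, 87, -68, 0], [12, 87, -68, 0]]
  hand: 0

```text
clock: 67.5
eef_pos: [522.2, -130.0, 247.6]
tcp_rot: [[-0.007, 1.0, -0.0], [1.0, 0.007, -0.0], [-0.0, -0.0, -1.0]]
wrist_force: [-0.0, -0.3, -0.5]
grip_width: 0.3
finger_force: 0.0
```

```bash
python3 - <<'E'
from h import *
go(522,-70,250,90.4)
shot('wrist','w19');im=cv2.imread('pics/w19.png')
d=load('w19');print([proj(d,(*fx(s,0),57)).round(0).tolist() for s in(-88,0,88)],proj(d,(350,-130,10)))
cv2.imwrite('pics/w19b.png',cv2.convertScaleAbs(cv2.resize(im[100:310,70:420],(800,480),interpolation=cv2.INTER_CUBIC),alpha=1.3))
E
```

```text
at [ 522.2 -130.   247.6] yaw 90.39 t 67.5 F [-0.  -0.3 -0.5] w 0.3 ff 0.0
shift [60.   0.2 -2.4] turn -0.0
[[206.0, 181.0], [279.0, 181.0], [353.0, 181.0]] [152.2174205  170.23702486]
```

View pics/w19b.png

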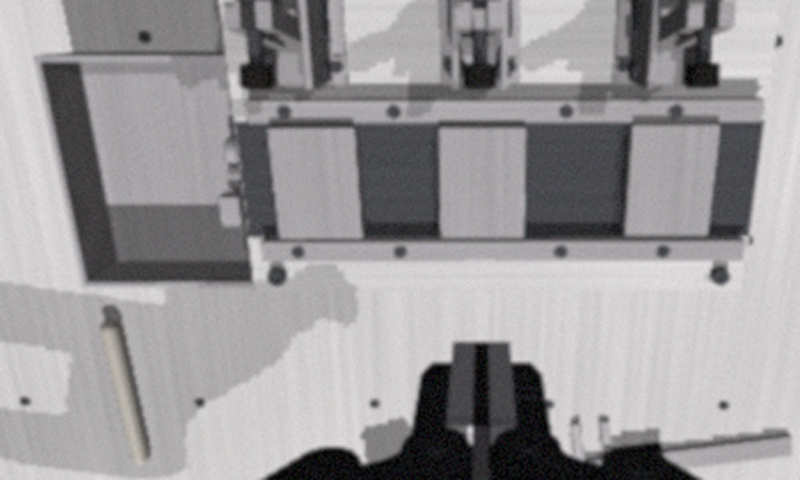

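All three blanks lie flat between the rails, centred at (316,182), (483,182) and (673,182). The stations project to columns 311, 478 and 647, so the right blank sits about 13 mm too far in +x and has to be moved back. The channel is clear and the chips lie low at the tray edge (232,150-210).

```bash
python3 - <<'E'
from h import *
d=load('w19'); im=cv2.GaussianBlur(cv2.cvtColor(cv2.imread('pics/w19.png'),cv2.COLOR_BGR2GRAY),(3,3),0).astype(float)
f=lambda p:(70+(p[0]+.5)*.4375-.5,100+(p[1]+.5)*.4375-.5)
for n,q in [('b1',[(270,127),(353,127),(362,238),(276,238)]),('b2',[(441,124),(524,124),(525,237),(440,237)]),('b3',[(631,124),(719,124),(712,235),(625,235)])]:
    s=np.array([ray(d,f(p),57)[:2] for p in q]);v=s.mean(0)-[X0,Y0];print(n,s.round(1).tolist(),'fix',v[0]*np.cos(A)+v[1]*np.sin(A),-v[0]*np.sin(A)+v[1]*np.cos(A),'dirs',np.degrees(np.arctan2(*(s[0]-s[3])[::-1])),np.degrees(np.arctan2(*(s[1]-s[2])[::-1])))
print('floor ends',ray(d,f((240,180)),45),ray(d,f((757,180)),45))
x,y=fx(95,-8);go(x,y,120,90.4);go(x,y,41,90.4,1)
E
```

```text
b1 [[415.1, -101.8], [457.4, -101.5], [458.9, -161.2], [412.5, -161.6]] fix -86.03717935146206 0.3498596493648414 dirs 87.56699817856882 91.44417467345245
b2 [[502.2, -99.7], [544.5, -99.4], [546.7, -160.1], [500.9, -160.4]] fix 1.5918640562718296 1.3913047315099047 dirs 88.74897288127906 92.0920675023032
b3 [[598.9, -99.1], [643.6, -98.8], [647.2, -158.2], [600.4, -158.5]] fix 100.53145279544644 1.9530227331593402 dirs 91.47619367530483 93.42132874517829
floor ends [ 392.1980817  -132.59481024   45.        ] [ 672.17947738 -130.65730724   45.        ]
at [ 522.2 -130.1  247.6] yaw 90.4 t 67.5 F [-0.6 -0.1  0.1] w -0.2 ff 0.0
shift [ -9.2  94.8 127.6] turn -0.0
shift [ -9.2  94.8 206.6] turn -0.0
```

>>> apply_moves:
  targets:
    - [[-4, 35, 10, 0], [-9, 70, 30, 0], [-9, 97, 60, 0], [-9, 97, 95, 0], [-9, 97, 130, 0], [-9, 97, 160, 0], [-9, 97, 180, 0], [-9, 97, 195, 0], [-9, 97, 203, 0], [-9, 97, 206, 0]]
  hand: 1

```text
clock: 68.8
eef_pos: [619.5, -138.4, 41.6]
tcp_rot: [[-0.007, 1.0, 0.0], [1.0, 0.007, -0.0], [-0.0, 0.0, -1.0]]
wrist_force: [0.0, 0.0, -0.3]
grip_width: 85.6
finger_force: 0.0
```

>>> apply_moves:
  targets:
    - [[0, 0, 0, 0], [0, 0, 0, 0], [0, 0, 0, 0], [0, 0, 0, 0], [0, 0, 0, 0], [0, 0, 0, 0], [0, 0, 0, 0], [0, 0, 0, 0], [0, 0, 0, 0], [0, 0, 0, 0]]
  hand: 0

```text
clock: 70.05
eef_pos: [620.3, -138.6, 42.9]
tcp_rot: [[-0.007, 1.0, 0.003], [1.0, 0.007, -0.001], [-0.001, 0.003, -1.0]]
wrist_force: [0.3, -0.1, 6.3]
grip_width: 43.2
finger_force: 62.2
```

```bash
python3 - <<'E'
from h import *
x,y=fx(87,-8);go(x,y,41,90.4)
E
```

```text
at [ 620.3 -138.6   42.9] yaw 90.4 t 70.0 F [ 0.3 -0.1  6.3] w 43.2 ff 62.2
shift [ -0.  -11.2   1.8] turn 0.0
```

>>> apply_moves:
  targets:
    - [[0, 0, -1, 0], [0, -2, -1, 0], [0, -4, -1, 0], [0, -6, -1, 0], [0, -8, -1, 0], [0, -10, -1, 0], [0, -11, -1, 0], [0, -11.5, 0, 0], [0, -11.5, 0, 0], [0, -11.5, 0, 0]]
  hand: 0

```text
clock: 71.3
eef_pos: [608.5, -138.6, 42.8]
tcp_rot: [[-0.007, 1.0, 0.002], [1.0, 0.007, -0.001], [-0.001, 0.002, -1.0]]
wrist_force: [2.4, -0.6, 8.9]
grip_width: 42.9
finger_force: 62.5
```

>>> apply_moves:
  targets:
    - [[0, 0, 0, 0], [0, 0, 0, 0], [0, 0, 0, 0], [0, 0, 0, 0], [0, 0, 0, 0], [0, 0, -10, 0], [0, 0, -30, 0], [0, 0, -70, 0], [0, 0, -110, 0], [0, 0, -150, 0]]
  hand: 0.68

```text
clock: 72.55
eef_pos: [607.8, -138.4, 193.8]
tcp_rot: [[-0.007, 1.0, 0.001], [1.0, 0.007, -0.0], [-0.0, 0.001, -1.0]]
wrist_force: [0.1, -0.5, -0.5]
grip_width: 57.7
finger_force: 0.0
```

```bash
python3 - <<'E'
from h import *
go(522,-130,250,90.4)
E
```

```text
at [ 607.8 -138.4  193.8] yaw 90.4 t 72.5 F [ 0.1 -0.5 -0.5] w 57.7 ff 0.0
shift [  9.  -85.7 -56.3] turn -0.0
```

>>> apply_moves:
  targets:
    - [[3, -20, -15, 0], [6, -45, -35, 0], [9, -70, -50, 0], [9, -86, -56, 0], [9, -86, -56, 0], [9, -86, -56, 0], [9, -86, -56, 0], [9, -86, -56, 0], [9, -86, -56, 0], [9, -86, -56, 0]]
  hand: 0

```text
clock: 73.8
eef_pos: [521.9, -130.0, 247.4]
tcp_rot: [[-0.007, 1.0, -0.0], [1.0, 0.007, -0.0], [-0.0, -0.0, -1.0]]
wrist_force: [0.1, -0.4, 0.1]
grip_width: 0.1
finger_force: 0.0
```

```bash
cat >> h.py <<'E'
def scan(name):
    d=load(name);im=cv2.GaussianBlur(cv2.cvtColor(cv2.imread(f'pics/{name}.png'),cv2.COLOR_BGR2GRAY),(3,3),0).astype(float)
    for yf in(22,0,-22):
        xs=np.arange(-125,145,.5);v=np.array([cv2.getRectSubPix(im.astype(np.float32),(1,1),tuple(map(float,proj(d,(*fx(x,yf),57)))))[0,0] for x in xs])
        t=(np.percentile(v,15)+np.percentile(v,85))/2;e=[xs[i] for i in range(len(v)-1) if (v[i]-t)*(v[i+1]-t)<0];print(yf,e)
E
python3 - <<'E'
from h import *
shot('wrist','w20');scan('w19');scan('w20')
x,y=fx(88,75);go(x,y,190,90.4)
E
```

```text
22 [np.float64(-109.0), np.float64(-64.0), np.float64(-21.0), np.float64(23.5), np.float64(77.5), np.float64(122.5), np.float64(143.0)]
0 [np.float64(-109.0), np.float64(-64.0), np.float64(-21.0), np.float64(23.5), np.float64(77.5), np.float64(122.0), np.float64(143.5)]
-22 [np.float64(-109.0), np.float64(-63.5), np.float64(-21.5), np.float64(23.5), np.float64(77.0), np.float64(122.5), np.float64(143.0)]
22 [np.float64(-109.0), np.float64(-64.0), np.float64(-21.0), np.float64(23.5), np.float64(64.5), np.float64(109.0), np.float64(143.5)]
0 [np.float64(-109.0), np.float64(-64.0), np.float64(-21.5), np.float64(23.5), np.float64(64.5), np.float64(109.0), np.float64(143.0)]
-22 [np.float64(-108.5), np.float64(-63.0), np.float64(-21.5), np.float64(24.0), np.float64(64.0), np.float64(109.0), np.float64(143.0)]
at [ 521.8 -130.   247.5] yaw 90.4 t 73.8 F [-0.2 -0.4 -0.2] w -0.0 ff 0.0
shift [73.7 88.2 57.5] turn 0.0
```

```bash
cat >> h.py <<'E'
def cl(th,r=85):
    p=1.466-th;u=np.array([np.cos(p),np.sin(p)]);n=np.array([-np.sin(p),np.cos(p)]);C=np.array([104,83])+r*u+17.5*n;return C[0]-11,C[1]-3.6
E
python3 - <<'E'
from h import *
y0,z0=cl(0);print(y0,z0)
for th in np.linspace(0,1.466,10): y,z=cl(th);print(round(th,2),'dx',round(y-64,1),'dz',round(z0-z,1))
x,y=fx(88,64);go(x,y,z0,90.4)
E
```

```text
84.48739924001129 165.76426129077376
0.0 dx 20.5 dz 0.0
0.16 dx 34.6 dz -0.2
0.33 dx 48.6 dz 1.8
0.49 dx 62.0 dz 6.1
0.65 dx 74.6 dz 12.5
0.81 dx 86.0 dz 20.9
0.98 dx 95.8 dz 31.0
1.14 dx 103.9 dz 42.6
1.3 dx 110.0 dz 55.3
1.47 dx 114.0 dz 68.9
at [ 521.8 -130.   247.5] yaw 90.4 t 73.8 F [-0.2 -0.4 -0.2] w -0.0 ff 0.0
shift [62.7 88.2 81.8] turn 0.0
```

>>> apply_moves:
  targets:
    - [[10, 30, 0, 0], [30, 60, 0, 0], [50, 88, 0, 0], [63, 88, 10, 0], [63, 88, 30, 0], [63, 88, 55, 0], [63, 88, 75, 0], [63, 88, 82, 0], [63, 88, 82, 0], [63, 88, 82, 0]]
  hand: 0

```text
clock: 75.1
eef_pos: [609.7, -66.6, 166.6]
tcp_rot: [[-0.007, 1.0, 0.002], [1.0, 0.007, -0.0], [-0.0, 0.002, -1.0]]
wrist_force: [-0.8, 0.4, 0.2]
grip_width: -0.0
finger_force: 0.0
```

>>> apply_moves:
  targets:
    - [[20, 0, 0, 0], [34, 0, 0, 0], [48, 0, 2, 0], [62, 0, 6, 0], [74, 0, 12, 0], [86, 0, 21, 0], [96, 0, 31, 0], [104, 0, 43, 0], [110, 0, 55, 0], [114, 0, 67, 0]]
  hand: 0

```text
clock: 76.35
eef_pos: [608.3, 47.9, 97.6]
tcp_rot: [[-0.007, 1.0, -0.0], [1.0, 0.007, -0.0], [-0.0, -0.0, -1.0]]
wrist_force: [0.8, 0.6, -1.2]
grip_width: 0.1
finger_force: 0.0
```

>>> apply_moves:
  targets:
    - [[0, 0, 2, 0], [0, 0, 3, 0], [0, 0, 4, 0], [0, 0, 4, 0], [0, 0, 4, 0], [0, 0, 4, 0], [0, 0, 4, 0], [0, 0, 4, 0], [0, 0, 4, 0], [0, 0, 4, 0]]
  hand: 0

```text
clock: 77.6
eef_pos: [608.4, 48.1, 96.5]
tcp_rot: [[-0.006, 1.0, 0.001], [1.0, 0.006, 0.001], [0.001, 0.001, -1.0]]
wrist_force: [-4.4, 1.6, 14.1]
grip_width: -0.0
finger_force: 7.2
```

```bash
python3 - <<'E'
from h import *
x,y=fx(88,178);go(x,y,97,90.4)
E
```

```text
at [608.4  48.1  96.5] yaw 90.36 t 77.6 F [-4.4  1.6 14.1] w -0.0 ff 7.2
shift [-0.8  0.4 -0.5] turn -0.001
```

>>> apply_moves:
  targets:
    - [[0, 0, -20, 0], [0, 0, -60, 0], [0, 0, -110, 0], [0, 0, -155, 0], [-20, -10, -155, 0], [-55, -45, -155, 0], [-90, -75, -155, 0], [-114, -88, -155, 0], [-114, -88, -155, 0], [-114, -88, -155, 0]]
  hand: 0

```text
clock: 78.85
eef_pos: [521.2, -66.8, 248.6]
tcp_rot: [[-0.007, 1.0, -0.001], [1.0, 0.007, 0.001], [0.001, -0.001, -1.0]]
wrist_force: [0.6, 0.4, 0.8]
grip_width: 0.4
finger_force: 0.0
```

```bash
python3 - <<'E'
from h import *
x,y=fx(0,64);go(x,y,165.8,90.4)
shot('top','t21');shot('side','s21');d=load('top0')
for n in('top0','t21'):
    im=cv2.imread(f'pics/{n}.png').astype(int);m=((im[:,:,2]>90)&(im[:,:,1]<50)).astype(np.uint8);m[:, :260]=0;m[:,340:]=0
    k,l,s,ce=cv2.connectedComponentsWithStats(m);print(n,[(s[i].tolist()) for i in range(1,k) if s[i,4]>5])
for th in(1.36,1.466):
    p=1.466-th;print(th,proj(d,(*fx(88,104+110*np.cos(p)-10*np.sin(p)),83+110*np.sin(p)+10*np.cos(p))))
im=cv2.imread('pics/s21.png').astype(int);m=((im[:,:,2]>90)&(im[:,:,1]<60)).astype(np.uint8);k,l,s,ce=cv2.connectedComponentsWithStats(m);print('side',[(s[i].tolist()) for i in range(1,k) if s[i,4]>20])
ds=load('s21')
for th in(1.3,1.466):
    p=1.466-th;print(th,[proj(ds,(*fx(88,104+r*np.cos(p)-10*np.sin(p)),83+r*np.sin(p)+10*np.cos(p))).round(0) for r in (35,110)])
E
```

```text
at [521.2 -66.8 248.6] yaw 90.37 t 78.8 F [0.6 0.4 0.8] w 0.4 ff 0.0
shift [-0.5  0.5 82.8] turn -0.0
top0 [[307, 163, 5, 4, 15], [308, 195, 5, 4, 16], [310, 228, 5, 4, 19]]
t21 [[271, 171, 25, 5, 97]]
1.36 [270.45853443 172.18209294]
1.466 [270.05671101 173.10650765]
side [[239, 159, 17, 7, 75], [299, 189, 21, 12, 148], [279, 205, 6, 24, 108], [246, 207, 7, 25, 118], [306, 212, 7, 14, 51], [451, 373, 20, 20, 303], [194, 397, 32, 23, 346]]
1.3 [array([312., 225.]), array([308., 208.])]
1.466 [array([311., 227.]), array([307., 213.])]
```

Clamp 3 is down: the side view puts the grip top at row 212, where 213 is predicted for level. Now clamp 2.

>>> apply_moves:
  targets:
    - [[0, 0, 10, 0], [0, 0, 30, 0], [0, 0, 55, 0], [0, 0, 75, 0], [0, 0, 83, 0], [0, 0, 83, 0], [0, 0, 83, 0], [0, 0, 83, 0], [0, 0, 83, 0], [0, 0, 83, 0]]
  hand: 0

```text
clock: 80.2
eef_pos: [521.4, -67.1, 166.9]
tcp_rot: [[-0.007, 1.0, 0.001], [1.0, 0.007, -0.0], [-0.0, 0.001, -1.0]]
wrist_force: [0.8, -1.0, 0.1]
grip_width: -0.1
finger_force: 0.0
```

>>> apply_moves:
  targets:
    - [[20, 0, 0, 0], [34, 0, 0, 0], [48, 0, 2, 0], [62, 0, 6, 0], [74, 0, 12, 0], [86, 0, 21, 0], [96, 0, 31, 0], [104, 0, 43, 0], [110, 0, 55, 0], [114, 0, 67, 0]]
  hand: 0

```text
clock: 81.45
eef_pos: [520.4, 47.4, 98.7]
tcp_rot: [[-0.007, 1.0, -0.0], [1.0, 0.007, -0.0], [-0.0, -0.0, -1.0]]
wrist_force: [0.7, -0.5, -1.3]
grip_width: -0.3
finger_force: 0.0
```

>>> apply_moves:
  targets:
    - [[0, 0, 2, 0], [0, 0, 3, 0], [0, 0, 4, 0], [0, 0, 4, 0], [0, 0, 4, 0], [0, 0, 4, 0], [0, 0, 4, 0], [0, 0, 4, 0], [0, 0, 4, 0], [0, 0, 4, 0]]
  hand: 0

```text
clock: 82.7
eef_pos: [520.0, 47.4, 96.6]
tcp_rot: [[-0.006, 1.0, -0.001], [1.0, 0.006, 0.001], [0.001, -0.001, -1.0]]
wrist_force: [-3.9, 2.7, 9.6]
grip_width: 0.2
finger_force: 4.6
```

>>> apply_moves:
  targets:
    - [[0, 0, -20, 0], [0, 0, -60, 0], [0, 0, -110, 0], [0, 0, -155, 0], [-20, -10, -155, 0], [-55, -45, -155, 0], [-90, -75, -155, 0], [-114, -88, -155, 0], [-114, -88, -155, 0], [-114, -88, -155, 0]]
  hand: 0

```text
clock: 83.95
eef_pos: [433.7, -67.5, 250.5]
tcp_rot: [[-0.007, 1.0, 0.0], [1.0, 0.007, 0.0], [0.0, 0.0, -1.0]]
wrist_force: [-0.0, -0.2, 0.5]
grip_width: 0.0
finger_force: 0.0
```

```bash
python3 - <<'E'
from h import *
x,y=fx(-88,64);go(x,y,165.8,90.4)
E
```

```text
at [433.7 -67.5 250.5] yaw 90.38 t 84.0 F [-0.  -0.2  0.5] w 0.0 ff 0.0
shift [-0.5 -0.2 84.7] turn -0.0
```

>>> apply_moves:
  targets:
    - [[0, 0, 10, 0], [0, 0, 30, 0], [0, 0, 55, 0], [0, 0, 75, 0], [0, 0, 84, 0], [0, 0, 84, 0], [0, 0, 84, 0], [0, 0, 84, 0], [0, 0, 84, 0], [0, 0, 84, 0]]
  hand: 0

```text
clock: 85.2
eef_pos: [433.4, -67.7, 166.8]
tcp_rot: [[-0.007, 1.0, 0.001], [1.0, 0.007, -0.0], [-0.0, 0.001, -1.0]]
wrist_force: [-0.1, 0.7, -0.1]
grip_width: -0.1
finger_force: 0.0
```

>>> apply_moves:
  targets:
    - [[20, 0, 0, 0], [34, 0, 0, 0], [48, 0, 2, 0], [62, 0, 6, 0], [74, 0, 12, 0], [86, 0, 21, 0], [96, 0, 31, 0], [104, 0, 43, 0], [110, 0, 55, 0], [114, 0, 67, 0]]
  hand: 0

```text
clock: 86.45
eef_pos: [432.4, 46.7, 98.7]
tcp_rot: [[-0.007, 1.0, -0.0], [1.0, 0.007, -0.0], [-0.0, -0.0, -1.0]]
wrist_force: [0.4, 0.5, 0.1]
grip_width: 0.2
finger_force: 0.0
```

>>> apply_moves:
  targets:
    - [[0, 0, 2, 0], [0, 0, 4, 0], [0, 0, 5, 0], [0, 0, 5, 0], [0, 0, 5, 0], [0, 0, 5, 0], [0, 0, 5, 0], [0, 0, 5, 0], [0, 0, 5, 0], [0, 0, 5, 0]]
  hand: 0

```text
clock: 87.7
eef_pos: [431.8, 46.8, 96.3]
tcp_rot: [[-0.006, 1.0, -0.001], [1.0, 0.006, 0.001], [0.001, -0.001, -1.0]]
wrist_force: [-6.4, 4.2, 19.1]
grip_width: -0.0
finger_force: 9.6
```

>>> apply_moves:
  targets:
    - [[0, 0, -20, 0], [0, 0, -60, 0], [0, 0, -110, 0], [0, 0, -155, 0], [0, 0, -155, 0], [-40, 0, -155, 0], [-90, 0, -155, 0], [-140, 0, -155, 0], [-176, 0, -155, 0], [-176, 0, -155, 0]]
  hand: 0

```text
clock: 88.95
eef_pos: [433.0, -131.6, 248.1]
tcp_rot: [[-0.003, 1.0, -0.003], [1.0, 0.003, 0.0], [0.0, -0.003, -1.0]]
wrist_force: [-1.1, 0.1, 0.8]
grip_width: -0.1
finger_force: 0.0
```

```bash
python3 - <<'E'
from h import *
go(522,-130,250,90.4)
E
```

```text
at [ 433.  -131.6  248.1] yaw 90.17 t 89.0 F [-1.1  0.1  0.8] w -0.1 ff 0.0
shift [ 1.3 89.  -2.1] turn -0.004
```

>>> apply_moves:
  targets:
    - [[0, 20, 0, 0], [0, 45, 0, 0], [1, 70, 0, 0], [1, 89, 0, 0], [1, 89, 0, 0], [1, 89, 0, 0], [1, 89, 0, 0], [1, 89, 0, 0], [1, 89, 0, 0], [1, 89, 0, 0]]
  hand: 0

```text
clock: 90.2
eef_pos: [522.6, -128.1, 249.8]
tcp_rot: [[-0.007, 1.0, 0.0], [1.0, 0.007, -0.0], [-0.0, 0.0, -1.0]]
wrist_force: [-0.2, 0.6, 0.2]
grip_width: 0.0
finger_force: 0.0
```

```bash
python3 - <<'E'
from h import *
shot('wrist','w22');shot('top','t22');shot('side','s22');scan('w22')
ds=load('s22');im=cv2.imread('pics/s22.png').astype(int);m=((im[:,:,2]>90)&(im[:,:,1]<60)).astype(np.uint8);k,l,s,ce=cv2.connectedComponentsWithStats(m);print('side',[(s[i].tolist()) for i in range(1,k) if s[i,4]>10])
for st in(-88,0,88):print(st,[(th,proj(ds,(*fx(st,104+110*np.cos(1.466-th)-10*np.sin(1.466-th)),90+110*np.sin(1.466-th)+10*np.cos(1.466-th))).round(0).tolist()) for th in (1.25,1.466)])
dt=load('t22');im=cv2.imread('pics/t22.png').astype(int).min(2)
P=np.array([proj(dt,(x,y,3)) for x,y in [(382.7,-372.8),(523.3,-325.8),(561,-438.9),(419.9,-485.8)]]).astype(np.int32)
M=np.zeros(im.shape,np.uint8);cv2.fillConvexPoly(M,P,255);k,l,s,ce=cv2.connectedComponentsWithStats(((im>85)&(M>0)).astype(np.uint8))
print('scraper',[(ray(dt,ce[i],59).round(0).tolist(),s[i,4]) for i in range(1,k) if s[i,4]>30])
w=load('w22');print('tray px bounds in wrist',proj(w,(385,-130,10)))
E
```

```text
22 [np.float64(-108.5), np.float64(-99.5), np.float64(-93.5), np.float64(-86.5), np.float64(-81.5), np.float64(-64.0), np.float64(-21.0), np.float64(-3.0), np.float64(2.0), np.float64(24.0), np.float64(64.5), np.float64(78.5), np.float64(86.5), np.float64(94.5), np.float64(99.5), np.float64(109.0), np.float64(143.0)]
0 [np.float64(-108.5), np.float64(-102.5), np.float64(-92.0), np.float64(-87.0), np.float64(-82.0), np.float64(-64.0), np.float64(-21.0), np.float64(-5.5), np.float64(5.0), np.float64(23.5), np.float64(64.0), np.float64(81.5), np.float64(86.5), np.float64(91.0), np.float64(101.5), np.float64(109.0), np.float64(143.0)]
-22 [np.float64(-109.0), np.float64(-63.5), np.float64(-21.5), np.float64(23.5), np.float64(64.0), np.float64(109.0), np.float64(143.0)]
side [[239, 161, 15, 5, 41], [299, 189, 21, 12, 149], [306, 212, 7, 14, 50], [276, 214, 6, 14, 46], [245, 216, 6, 15, 65], [451, 373, 20, 20, 303], [194, 397, 32, 23, 347]]
-88 [(1.25, [247.0, 209.0]), (1.466, [247.0, 215.0])]
0 [(1.25, [278.0, 207.0]), (1.466, [278.0, 213.0])]
88 [(1.25, [308.0, 205.0]), (1.466, [307.0, 211.0])]
scraper [([467.0, -402.0, 59.0], np.int32(194))]
tray px bounds in wrist [178.42507545 171.48637831]
```

```bash
python3 - <<'E'
from h import *
d=load('w19');t=load('t7')
f=lambda p:(70+(p[0]+.5)*.4375-.5,100+(p[1]+.5)*.4375-.5)
for n,a,b in(('A',(225,425),(232,152)),('B',(262,430),(230,208))):
    print(n,[(z,ray(t,c(a,4,285,145),z)[:2].round(1).tolist(),ray(d,f(b),z)[:2].round(1).tolist()) for z in(9,25,41)])
g=cv2.cvtColor(cv2.imread('pics/w22.png'),cv2.COLOR_BGR2GRAY);u,v=map(int,proj(load('w22'),(385,-135,10)))
print(u,v);print('\n'.join(' '.join('%3d'%q for q in r) for r in g[v-14:v+26:2,u-14:u+14]))
E
```

```text
A [(9, [380.2, -125.2], [375.9, -124.5]), (25, [379.8, -123.0], [382.0, -121.3]), (41, [379.4, -120.7], [388.1, -118.1])]
B [(9, [375.8, -153.1], [370.8, -158.9]), (25, [375.5, -150.5], [377.1, -154.2]), (41, [375.2, -147.9], [383.4, -149.6])]
178 175
123 125 123 124 119 100  78  59  58  68  67  59  61  55  54  54  57  56  55  56  58  58  58  79  99 112 122 122
123 123 122 121 112  92  82  81  80  88  83  63  53  54  55  54  52  55  56  54  57  53  57  76  99 111 118 120
121 122 123 119 114 106 103 102 102  99  88  66  59  55  59  52  56  55  52  53  53  51  53  68  91 107 115 121
123 124 124 121 125 118 123 123 120 112  84  61  55  58  55  58  55  56  55  53  53  52  53  60  82 108 114 119
123 120 125 122 123 129 134 132 134 124  99  71  58  56  49  53  55  54  50  54  54  50  45  49  80 103 115 118
122 124 121 127 122 117 118 123 126 119 110  88  61  56  56  58  56  54  55  51  55  53  52  51  76 103 109 118
121 124 124 125 120 105  76  66  69  66  70  70  61  56  54  56  56  54  56  56  55  53  52  56  75  98 111 119
123 123 124 122 119 109  92  84  84  80  78  71  59  57  58  54 
[... 691 characters left out ...]
  57  55  55  45  59  83 106
117 114 118 125 127 126 128 125 128 118  98  67  68  73  57  49  56  56  52  56  54  57  54  54  55  57  76 100
 81  83 106 123 130 128 127 125 127 124 105  76  59  62  56  54  53  54  50  57  57  59  56  60  56  55  69  94
 76  81 104 128 126 127 125 129 128 126 118  91  60  62  64  59  56  57  57  55  56  55  52  61  52  57  64  94
 76  78  98 122 128 128 124 126 128 128 122 100  62  69  77  65  52  51  53  61  52  53  52  56  55  57  65  94
 76  74  80 103 128 128 128 129 126 130 121 101  67  66  77  60  56  58  56  57  59  53  57  54  58  50  59  92
 74  73  81 102 119 120 115 110 115 116 112 100  82  75  68  61  57  55  53  56  56  49  45  50  44  46  51  82
```

Triangulation puts the chips at z of about 20, so they are inside the tray. Everything is in place, so I'll hand the job in.

```bash
python3 -c "
from station import job
print(job.finish_job())"
```

```text
the job is handed in; nothing more can be done
None
```

The job is handed in, though no verdict came back: by my last checks the chips are in the tray, the three blanks are within 2 mm of their stations with all three clamp handles fully down, and the scraper is back on its mat; spindle force can't be read directly, so the lock is judged from handle position and push force.

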